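# Rinse the mugs on the glass rinser and hang them up

## Robot

A 6-joint arm with a two-finger parallel gripper is mounted at the origin on the work surface. World frame = base frame: x ahead of the robot, y to its left, z up, the work surface at z = 0. Lengths are in m, angles in degrees, forces in N, time in s.
With the tool pointing down it reaches from about 0.25 to 0.725 m from the base axis. Payload 9.7 kg.
Tool frame: the origin (TCP) lies midway between the tips of the shut fingers; the grasp point (between the pads) lies 19 mm behind it; z points along the fingers, y is the line along which they close (so a half turn about z gives the same grasp; the last joint's range is limited). The gripper opens to 85 mm and grips with 20 to 120 N. Pads are 22 mm wide; open, the fingers measure 114 mm over their backs; the gripper's body (76 mm by 85 mm) begins 54 mm behind the grasp point. The pads swing forward as they close: fully open they stand 13 mm farther back than shut.
Start: joints at [-71.562, 4.979, 10.078, 95.1, 0, 90], TCP at [0.174, -0.522, 0.231] pointing down, gripper open.
Joint ranges: [-179.16, 179.16], [-48.56, 103.87], [-65.8, 70.77], [-126.05, 130.52], [-82.76, 87.17], [-180, 180]. Speed limits (degrees/s): [127.2, 127.2, 147.25, 180, 180, 180].

## Interface

Orientations are given as [roll, pitch, yaw] about the fixed x, y, z axes, in that order (R = Rz(yaw) Ry(pitch) Rx(roll)).
In Python, from workcell import readout, imaging, bot, spotter gives the robot as it stands.
- The arm moves only by the shell command python3 -m jog 'ROWS' [FORCE]. ROWS is JSON, a list of rows, each an object with "rotation": the turn, a rotation vector about the world's x, y, z in degrees, a list of three; "translation": the shift along the world's x, y, z in mm, a list of three; "grip": the finger opening in mm, from 0 to 85.4. In form: [{"rotation": [wx, wy, wz], "translation": [dx, dy, dz], "grip": grip}, ...]. A call has 1 to 20 rows; each row is the pose to reach, as a shift and turn from the pose commanded when the call began; what a row does not reach only later rows make up. A row lasts 1/10 s, in which the tool goes at most 50 mm and 8.59 degrees, less where a joint would pass 70% of its speed; a pose out of reach is approached as far as the arm can. A call with a gripper value outside its range is refused whole. The fingers move at their own pace and stop on an object; FORCE is the grip in N (left out, the last holds). Time passes only in rows, so rows that repeat a pose let the fingers close. It gives the time, the measured TCP pose, the force, the opening and the grip force at its end, in the units of the state.
- readout.get_obs(): the state, without advancing time (a new reading comes with each control period).
- imaging.camera(name): name is "side" or "top" or "wrist"; returns (picture, depth): 480x640x3 uint8, red, green, blue; 480x640 float32, m along the optical axis (not along the pixel's ray), 0 where there is no reading.
- imaging.camera_info(name): a dict with "vertical_fov" (degrees; the focal length in pixels is half the picture's height over the tangent of half this angle, whatever the lens; pixels are square), "cx", "cy" (the principal point, pixels), "extrinsics" (4x4, takes a point from camera to world coordinates); the wrist camera has in their place "tool_from_camera" (4x4, takes a point from camera to tool coordinates, whose origin is the TCP and whose axes are the flange's). Camera axes: x right, y down, z forward; pixel columns grow to the right and rows downward; lengths in m; the calibration is good to about 2 mm. The wrist camera is an equidistant fisheye: a pixel r from the principal point sees the ray r / f radians off the axis. A picture is of the moment at which its call begins: read the wrist's pose just before it. camera_info takes no time and is no camera call.
- bot.job_done(): hands the job in; it is judged then, once.
Trained networks look in the newest picture that a camera, given by its name, has taken for a name from the list of things; names that differ only in an ending like _2 or _b are one class to them, and where a whole thing is asked for, a point or a joint stands for the part that bears it (a point fixed in the world has none). Each returns a list of dicts, best first, with "confidence" (0 to 1); they miss things now and then, are a little off and sometimes report something else, mostly with a low value. They report only what shows in the picture. A call takes as long as a camera call.
- spotter.spot_in(camera, target): "box" ([centre column, centre row, width, height] in pixels, round what is visible of it).
- spotter.mark_of(camera, target): "uv" ([column, row] in pixels: a listed point, or the origin of a listed thing).
The state is a dict: "time": time; "q": joint angles; "qd": joint speeds; "joint_efforts": joint torques, N m; "ee_pos": TCP position; "tcp_rot": TCP orientation; "wrist_force": force on the tool from outside, world axes, zero at the start; "torque": the same for the moment, N m; "opening": finger opening in m; "grasp_force": force on a finger pad.
Only numpy, scipy, OpenCV 4.12 (cv2) and the standard library are available. Lean on these libraries where they do the work, as an engineer would, in place of code of your own. Each camera call takes 0.05 s, during which the arm holds its last target. There are 200 camera calls.

## Task

Lift the cover plate off the glass rinser by its handle and lay it flat on the counter beside the rinser. Then, one mug at a time, push each mug standing on the mat mouth down on the rinser's sprung star, all the way down and held there for half a second, and hang that mug by its handle on a hook of the mug rack before you take the next. When all the mugs hang there, put the cover back on the rinser, flat on its deck with both pins through its holes; leave the soap, jar, tin, spoon and sponge where they are.

Things in the scene. Friction and masses are not known exactly. Their poses are not given: they have to be found in the camera images.
- rinser: glass rinser on the left or right of the counter: fixed steel drip tray 200 mm long (its x), 140 wide (its y), its deck 55 mm high, with an open pan 136 by 126 mm. Origin: centre of its underside; z up. Two upright pins, 8 mm thick, stand 10 mm above the deck at x = +86 and -86, y = 0. The sprung star sits in the middle of the pan
- head_top (a point): centre of the top of the sprung star (six flat arms, 88 mm across, black), at x = y = 0 of the rinser. At rest its top is 52 mm above the counter, 3 mm below the deck; it goes straight down 15 mm to its stop
- rinser_head (a joint): how far the star is pushed down, in m: 0 at rest (up), 0.015 at its stop. The spring needs about 3 N to start and 9 N at the stop, and lifts the star again
- cover: loose aluminium cover plate 196 mm (its x) by 136 mm (its y), 5 thick, 0.3 kg, at the start seated on the rinser's pins (origin 55 mm up). Origin: centre of its underside; z up. Two 12 mm holes at x = +86 and -86, y = 0. Black bar handle on top along its x: 100 long, 12 wide, 12 high, its middle 41 mm above the origin, 30 mm of room under it. Same after half a turn
- mat: grey rubber draining mat, fixed, 250 mm (x) by 280 mm (y), 6 mm thick, on the other side of the counter from the rinser. Origin: centre of its underside
- mug_a: white mug standing mouth down on the mat, 66 mm across, 95 tall, 0.22 kg. Origin: centre of its mouth; z up to its closed bottom (z = 95). D handle of 9 mm bar in the plane x = 0 on its +y side, out to y = 69.5, z from 27.5 to 82.5; its opening spans y 33 to 60.5, z 36.5 to 73.5. Grip it across its body along x, 60 to 85 mm up; may be absent
- mug_a_eye (a point): middle of the opening of mug_a's handle, at (0, 47, 55) mm in the mug's frame
- mug_b: a mug like mug_a in all (origin, axes, sizes); may be absent
- mug_b_eye (a point): middle of the opening of mug_b's handle, at (0, 47, 55) mm in the mug's frame
- mug_c: a mug like mug_a in all (origin, axes, sizes); may be absent
- mug_c_eye (a point): middle of the opening of mug_c's handle, at (0, 47, 55) mm in the mug's frame
- rack: fixed mug rack: wooden foot 130 mm (x) by 420 (y); three hooks of 8 mm steel rod at y = -140, 0, +140. Origin: centre of its underside; z up. Hooks point to its -x, towards the robot: each rod (heights of its axis) rises at x = +30 to 198, runs forward to x = 0, dips to its seat at x = -30 (height 180) and turns up to its tip at x = -50 (height 202). Low rail at x = 30, height 70
- hook0 (a point): right hook's seat: top of the rod at its lowest point, 184 mm above the counter; axes as the rack's. A mug hangs with this rod through its handle
- hook1 (a point): middle hook's seat: top of the rod at its lowest point, 184 mm above the counter; axes as the rack's. A mug hangs with this rod through its handle
- hook2 (a point): left hook's seat: top of the rod at its lowest point, 184 mm above the counter; axes as the rack's. A mug hangs with this rod through its handle
- soap: bystander: clear soap bottle with a white cap, 60 mm thick, 170 mm tall
- jar: bystander: glass jar with a wooden lid, 72 mm thick, 120 mm tall
- tin: bystander: white tea tin, 60 mm thick, 80 mm tall
- spoon: bystander: spoon, 170 mm, lying
- sponge: bystander: sponge, 110 by 70 by 30 mm

How it is judged:
By the outcome, as a careful person would: the job done as asked, in the order asked, and still so for the second after the job is handed in, with the robot touching nothing.
Of mug_a, mug_b, mug_c only 2 to 3 are there at a start; the rules pass over those that are not, and their reading is None.
At some moment in a run one of cover may be knocked a few centimetres aside while the robot is not near it.
It also fails if it takes over 210 s, if anything falls off the work surface, if the arm or the gripper's body presses on something with over 40 N, if the wrist force passes 120 N, or if a joint passes its speed limit or range.

## Working session

There is one attempt and no reset: what is moved stays moved. The work goes in short steps, Python scripts to look and compute and a shell command to move; the robot and the scene stay as the last step left them, time stands still between calls to the robot, and variables do not carry over. Pictures are saved under pics/ and viewed, at most 14 in all, crops included, and the job is handed in when it is done.

```bash
ls; mkdir -p pics
python3 - <<'E'
from workcell import readout, imaging, bot, spotter
import cv2, numpy as np
print(readout.get_obs())
for c in ("top","side"):
    p,d=imaging.camera(c); cv2.imwrite(f"pics/{c}0.png",p[:,:,::-1]); np.save(f"pics/{c}0.npy",d)
    i=imaging.camera_info(c); print(c,i)
    for t in ("cover","mug_a","mug_a_eye","rack","hook0","hook1","hook2","rinser","mat"):
        print(t,[(np.round(m["uv"]).tolist(),round(m["confidence"],2)) for m in spotter.mark_of(c,t)][:5])
print(imaging.camera_info("wrist"))
E
```

```text
pics
{'time': 0.0, 'q': array([-7.15644380e+01,  5.00845446e+00,  1.00354586e+01,  9.51000491e+01,
       -3.22019253e-04,  8.99999566e+01]), 'qd': array([-0.01759455,  0.06468463, -0.15682162,  0.0089832 ,  0.063624  ,
       -0.10592452]), 'joint_efforts': array([-4.04311795e-04, -5.20390284e+01,  4.64799392e+01,  1.63260510e-02,
       -1.04722099e-04,  2.57082070e-05]), 'ee_pos': array([ 0.17385652, -0.52155602,  0.23061746]), 'tcp_rot': array([-1.79926955e+02,  3.21963632e-04,  1.84356059e+01]), 'wrist_force': array([ 0.62261331, -0.62642133,  0.09184432]), 'torque': array([-0.03879824, -0.0129033 , -0.05470638]), 'grasp_force': 0.0, 'opening': 0.0855605216403861}
top {'vertical_fov': 45.33290255699597, 'cx': 326.96992198497327, 'cy': 240.14205052286854, 'extrinsics': array([[ 0.01944539, -0.99514592,  0.09647007,  0.40282658],
       [-0.99964764, -0.02109522, -0.01611151,  0.00506609],
       [ 0.01806836, -0.09612279, -0.99520548,  1.50822033],
       [ 0.        ,  0.        ,  0.        ,  1.        ]])}
cover [([442.0, 266.0], 0.85)]
mug_a [([206.0, 240.0], 0.79), ([171.0,
[... 1263 characters left out ...]
, 221.0], 0.69), ([225.0, 419.0], 0.52)]
hook2 [([319.0, 202.0], 0.92), ([259.0, 245.0], 0.91), ([290.0, 221.0], 0.69), ([225.0, 419.0], 0.52)]
rinser [([382.0, 245.0], 0.67), ([277.0, 358.0], 0.64)]
mat [([277.0, 358.0], 0.78), ([322.0, 340.0], 0.34)]
{'vertical_fov': 65.70646984690485, 'cx': 322.1664910853012, 'cy': 244.0390034719251, 'tool_from_camera': array([[-4.33420273e-04, -9.58986562e-01, -2.83451205e-01,
         7.35687896e-02],
       [ 9.99999906e-01, -4.19181489e-04, -1.10886164e-04,
         1.19436276e-04],
       [-1.24791566e-05, -2.83451226e-01,  9.58986654e-01,
        -1.42128116e-01],
       [ 0.00000000e+00,  0.00000000e+00,  0.00000000e+00,
         1.00000000e+00]])}
```

View pics/top0.png

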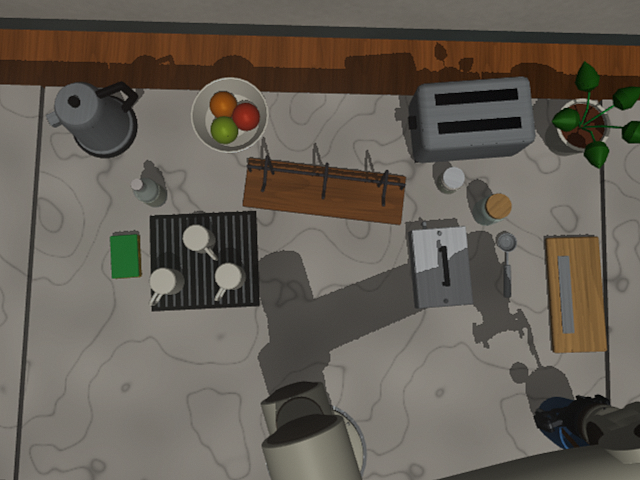

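View pics/side0.png

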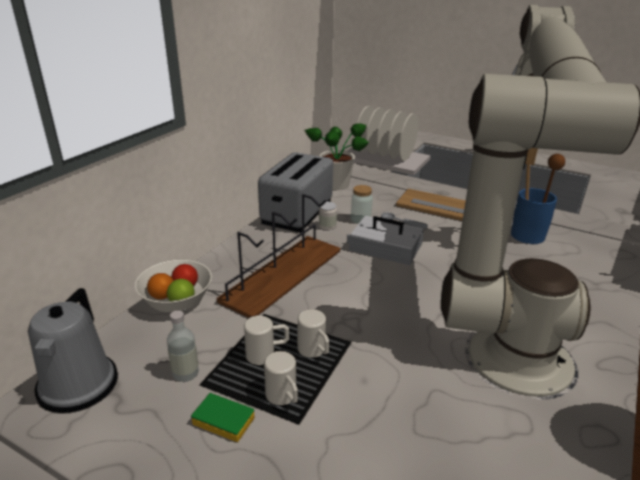

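Three mugs stand on the mat at top pixels (197,238), (165,281) and (228,276). The cover on the rinser is at about (440,267), with its handle vertical in the image. The rack is at (325,195) with a tilt, and its hooks are at about (268,184), (322,189) and (383,198). Next I'll fit poses from depth.

```bash
cat > h.py <<'E'
from workcell import readout, imaging, bot, spotter
import cv2, numpy as np
from scipy.spatial.transform import Rotation as R
def cloud(c, pd=None):
    p,d = pd or imaging.camera(c); i=imaging.camera_info(c)
    f=240/np.tan(np.radians(i["vertical_fov"]/2)); v,u=np.mgrid[:480,:640]
    P=np.stack([(u-i["cx"])/f*d,(v-i["cy"])/f*d,d],-1); E=i["extrinsics"]
    W=P@E[:3,:3].T+E[:3,3]; W[d==0]=np.nan
    return p,W
def tool():
    s=readout.get_obs(); return s, R.from_euler("xyz",s["tcp_rot"],degrees=True).as_matrix(), s["ee_pos"]
def wcloud(pd=None, pose=None):
    s,Rm,t=pose or tool(); p,d=pd or imaging.camera("wrist"); i=imaging.camera_info("wrist")
    f=240/np.tan(np.radians(i["vertical_fov"]/2)); v,u=np.mgrid[:480,:640]
    x,y=u-i["cx"],v-i["cy"]; r=np.hypot(x,y)+1e-9; th=r/f; k=np.tan(th)/r
    P=np.stack([x*k*d,y*k*d,d],-1); T=i["tool_from_camera"]
    W=(P@T[:3,:3].T+T[:3,3])@Rm.T+t; W[d==0]=np.nan
    return p,W
def comps(W,mask,n=15):
    k,l,st,_=cv2.connectedComponentsWithStats(mask.astype(np.uint8))
    return [W[l==j] for j in range(1,k) if st[j,4]>=n]
def rect(P):
    (c,s,a)=cv2.minAreaRect((P[:,:2]*1000).astype(np.float32)); return np.round(c,1),np.round(s,1),round(a,1)
E
python3 - <<'E'
from h import *
def img(c): return cv2.imread(f"pics/{c}0.png")[:,:,::-1], np.load(f"pics/{c}0.npy")
for c in ("top","side"):
    p,W=cloud(c,img(c)); x,y,z=np.moveaxis(W,-1,0)
    print(c,"counter z",np.nanmedian(z[(x>.2)&(x<.3)&(y>-.1)&(y<.1)]))
    m=(y>.05)&(y<.45)&(x>.2)&(x<.55)
    print("mat z",np.nanmedian(z[m&(z>.002)&(z<.012)]))
    for P in comps(W,m&(z>.085)&(z<.12)): 
        cc,rr=cv2.minEnclosingCircle((P[:,:2]*1000).astype(np.float32))
        near=W[m&(z>.035)&(z<.096)&(np.hypot(x-cc[0]/1000,y-cc[1]/1000)>.041)&(np.hypot(x-cc[0]/1000,y-cc[1]/1000)<.075)]
        h=near.mean(0)*1000 if len(near) else None
        print("mug",len(P),np.round(cc,1),round(rr,1),rect(P),"z",np.median(P[:,2]),"handle",len(near),h, h is not None and np.degrees(np.arctan2(h[1]-cc[1],h[0]-cc[0])))
    m=(y<-.1)&(y>-.45)&(x>.25)&(x<.6)
    for P in comps(W,m&(z>.05)&(z<.07),100): print("deck",len(P),rect(P),np.median(P[:,2]))
    for P in comps(W,m&(z>.085)&(z<.11)): print("bar",len(P),rect(P),np.median(P[:,2]))
    m=(y<.25)&(y>-.25)&(x>.4)&(x<.75)
    for P in comps(W,m&(z>.01)&(z<.04),200): print("foot",len(P),rect(P),np.median(P[:,2]))
    for P in comps(W,m&(z>.15)&(z<.23),4): print("hook",len(P),np.round(P.min(0)*1000),np.round(P.max(0)*1000),rect(P))
E
```

```text
top counter z 0.00022178279954998548
mat z 0.0046786327283110385
mug 422 [524.8 305.6] 38.9 (array([528.2, 305.5]), array([68.6, 43.6]), 87.2) z 0.09886335507269817 handle 41 [494.31165619 265.10364758  74.56180077] -126.93053780322896
mug 602 [433.3 229.4] 46.4 (array([435.9, 223.6]), array([85. , 64.2]), 2.2) z 0.09936219691100712 handle 99 [452.47164954 235.87851239  72.74065617] 18.62794223728301
mug 595 [430.  383.2] 34.5 (array([431.3, 383. ]), array([63.6, 65.4]), 1.0) z 0.09930517554216167 handle 74 [382.84893996 409.50779655  66.73927692] 150.84359654501105
mug 20 [388.  408.5] 12.7 (array([387.2, 407.5]), array([ 7., 25.]), 51.2) z 0.08740813276166604 handle 121 [424.18689726 364.86244841  73.70900752] -50.37532602545356
deck 4073 (array([ 481.9, -309.8]), array([200.1, 141.9]), 5.4) 0.05886413579324046
bar 21 (array([ 598.2, -434.5]), array([27.7,  3.3]), 89.6) 0.09204569089437631
bar 219 (array([ 482. , -309.4]), array([99.6, 13.5]), 4.8) 0.09997854196345335
foot 339 (array([739.6,  63. ]), array([140. ,  19.8]), 84.3) 0.016965242554223714
foot 5783 (array([663.7,  -6.4])
[... 1000 characters left out ...]
eck 1421 (array([ 475.6, -307.5]), array([199.9, 148.5]), 4.6) 0.058875898417497186
bar 34 (array([ 594.8, -432.7]), array([32.6,  8.8]), 88.9) 0.09525385140774006
bar 151 (array([ 476.8, -307.6]), array([99.8, 23.9]), 3.2) 0.0974529642935057
foot 3790 (array([672. ,  -8.4]), array([426.4, 135.4]), 84.4) 0.016907271851310357
foot 427 (array([ 485.3, -238.3]), array([171.1,  16.1]), 5.2) 0.025075375943888756
hook 114 [ 609. -155.  150.] [ 694. -137.  203.] (array([ 651.2, -146.8]), array([13.6, 85.3]), 85.3)
hook 137 [621. -18. 151.] [707.   3. 208.] (array([663.9,  -7. ]), array([13. , 87.6]), 84.4)
hook 150 [635. 124. 151.] [721. 140. 206.] (array([677.9, 132.4]), array([11.3, 86. ]), 84.3)
```

```bash
python3 -m jog '[{"rotation":[0,0,-13.3],"translation":[308,212,0],"grip":85},{"rotation":[0,0,-13.3],"translation":[308,212,0],"grip":85},{"rotation":[0,0,-13.3],"translation":[308,212,0],"grip":85},{"rotation":[0,0,-13.3],"translation":[308,212,0],"grip":85},{"rotation":[0,0,-13.3],"translation":[308,212,0],"grip":85},{"rotation":[0,0,-13.3],"translation":[308,212,0],"grip":85},{"rotation":[0,0,-13.3],"translation":[308,212,0],"grip":85},{"rotation":[0,0,-13.3],"translation":[308,212,0],"grip":85},{"rotation":[0,0,-13.3],"translation":[308,212,0],"grip":85},{"rotation":[0,0,-13.3],"translation":[308,212,0],"grip":85},{"rotation":[0,0,-13.3],"translation":[308,212,0],"grip":85},{"rotation":[0,0,-13.3],"translation":[308,212,0],"grip":85}]' 60
cat > cov.py <<'E'
from h import *
import sys
p,W=wcloud(); cv2.imwrite(f"pics/{sys.argv[1]}.png",p[:,:,::-1])
s=tool()[0]; print(s["ee_pos"],s["tcp_rot"],s["q"].round(1))
z=W[...,2]; z0=float(sys.argv[2]) if len(sys.argv)>2 else 0
d=np.hypot(W[...,0]-s["ee_pos"][0],W[...,1]-s["ee_pos"][1])<.15
for P in comps(W,d&(z>z0-.006)&(z<z0+.012),3000): print("deck",len(P),rect(P),np.median(P[:,2]))
for P in comps(W,d&(z>z0+.025)&(z<z0+.055),300): print("bar",len(P),rect(P),np.median(P[:,2]))
E
python3 cov.py w1 0.055
```

```text
time: 2.2
ee_pos: [0.4811, -0.3106, 0.2315]
tcp_rot: [180.0, -0.0, 5.0]
wrist_force: [1.4, -0.5, 0.6]
opening: 0.0849
grasp_force: 0.0
[ 0.48118167 -0.310536    0.23152478] [ 1.79986553e+02 -1.09978631e-02  5.04849127e+00] [-32.8   8.1  13.6  95.4  -0.  142.1]
deck 31661 (array([ 483. , -309.2]), array([199.9, 141. ]), 5.5) 0.059407672366634745
bar 1877 (array([ 483.2, -309. ]), array([99.6, 11.2]), 5.2) 0.10108469262812766
```

```bash
python3 -m jog '[{"rotation":[0,0,0],"translation":[2,1.5,-40],"grip":60},{"rotation":[0,0,0],"translation":[2,1.5,-80],"grip":60},{"rotation":[0,0,0],"translation":[2,1.5,-110],"grip":60},{"rotation":[0,0,0],"translation":[2,1.5,-135],"grip":60},{"rotation":[0,0,0],"translation":[2,1.5,-153],"grip":60},{"rotation":[0,0,0],"translation":[2,1.5,-153],"grip":60},{"rotation":[0,0,0],"translation":[2,1.5,-153],"grip":5},{"rotation":[0,0,0],"translation":[2,1.5,-153],"grip":5},{"rotation":[0,0,0],"translation":[2,1.5,-153],"grip":5},{"rotation":[0,0,0],"translation":[2,1.5,-153],"grip":5},{"rotation":[0,0,0],"translation":[2,1.5,-153],"grip":5},{"rotation":[0,0,0],"translation":[2,1.5,-153],"grip":5},{"rotation":[0,0,0],"translation":[2,1.5,-153],"grip":5},{"rotation":[0,0,0],"translation":[2,1.5,-145],"grip":5},{"rotation":[0,0,0],"translation":[2,1.5,-130],"grip":5},{"rotation":[0,0,0],"translation":[2,1.5,-110],"grip":5},{"rotation":[0,0,0],"translation":[2,1.5,-90],"grip":5},{"rotation":[0,0,0],"translation":[2,1.5,-90],"grip":5}]' 80
```

```text
time: 4.05
ee_pos: [0.4851, -0.309, 0.145]
tcp_rot: [179.8, -0.2, 5.1]
wrist_force: [0.8, 0.0, -2.4]
opening: 0.0103
grasp_force: 78.4
```

```bash
python3 -m jog '[{"rotation":[0,0,0],"translation":[-10,40,0],"grip":5},{"rotation":[0,0,0],"translation":[-20,80,0],"grip":5},{"rotation":[0,0,0],"translation":[-25,120,0],"grip":5},{"rotation":[0,0,0],"translation":[-25,160,0],"grip":5},{"rotation":[0,0,0],"translation":[-25,185,0],"grip":5},{"rotation":[0,0,0],"translation":[-25,195,0],"grip":5},{"rotation":[0,0,0],"translation":[-25,195,0],"grip":5},{"rotation":[0,0,0],"translation":[-25,195,-30],"grip":5},{"rotation":[0,0,0],"translation":[-25,195,-60],"grip":5},{"rotation":[0,0,0],"translation":[-25,195,-85],"grip":5},{"rotation":[0,0,0],"translation":[-25,195,-103],"grip":5},{"rotation":[0,0,0],"translation":[-25,195,-110],"grip":5},{"rotation":[0,0,0],"translation":[-25,195,-113],"grip":5},{"rotation":[0,0,0],"translation":[-25,195,-113],"grip":5}]'
```

```text
time: 5.45
ee_pos: [0.4592, -0.1138, 0.0286]
tcp_rot: [180.0, -0.0, 5.1]
wrist_force: [-0.1, -0.3, -2.2]
opening: 0.0105
grasp_force: 78.5
```

```bash
python3 -m jog '[{"rotation":[0,0,0],"translation":[0,0,-1],"grip":5},{"rotation":[0,0,0],"translation":[0,0,-2],"grip":5},{"rotation":[0,0,0],"translation":[0,0,-3],"grip":5},{"rotation":[0,0,0],"translation":[0,0,-3],"grip":5}]'; python3 -m jog '[{"rotation":[0,0,0],"translation":[0,0,-1],"grip":5},{"rotation":[0,0,0],"translation":[0,0,-2],"grip":5},{"rotation":[0,0,0],"translation":[0,0,-2],"grip":5}]'
```

```text
time: 5.85
ee_pos: [0.459, -0.1132, 0.0254]
tcp_rot: [180.0, -0.0, 5.1]
wrist_force: [0.5, 0.1, -2.3]
opening: 0.0102
grasp_force: 78.6
time: 6.15
ee_pos: [0.4591, -0.1132, 0.0248]
tcp_rot: [180.0, -0.1, 5.1]
wrist_force: [-6.2, 1.9, 12.0]
opening: 0.0104
grasp_force: 80.6
```

```bash
python3 -m jog '[{"rotation":[0,0,0],"translation":[0,0,1],"grip":50},{"rotation":[0,0,0],"translation":[0,0,1],"grip":50},{"rotation":[0,0,0],"translation":[0,0,1],"grip":50},{"rotation":[0,0,0],"translation":[0,0,20],"grip":60},{"rotation":[0,0,0],"translation":[0,0,60],"grip":80},{"rotation":[0,0,0],"translation":[0,0,100],"grip":85},{"rotation":[0,0,114],"translation":[0,0,226],"grip":85},{"rotation":[0,0,114],"translation":[0,0,226],"grip":85},{"rotation":[0,0,114],"translation":[0,0,226],"grip":85},{"rotation":[0,0,114],"translation":[0,150,226],"grip":85},{"rotation":[0,0,114],"translation":[0,150,226],"grip":85},{"rotation":[0,0,114],"translation":[0,150,226],"grip":85},{"rotation":[0,0,114],"translation":[0,150,226],"grip":85},{"rotation":[0,0,114],"translation":[0,150,226],"grip":85},{"rotation":[0,0,114],"translation":[0,150,226],"grip":85},{"rotation":[0,0,114],"translation":[0,150,226],"grip":85},{"rotation":[0,0,114],"translation":[0,150,226],"grip":85},{"rotation":[0,0,114],"translation":[0,150,226],"grip":85},{"rotation":[0,0,114],"translation":[0,150,226],"grip":85},{"rotation":[0,0,114],"translation":[0,150,226],"grip":85}]'
python3 - <<'E'
from h import *
print(tool()[0]["ee_pos"],tool()[0]["tcp_rot"],tool()[0]["q"])
p,W=cloud("top"); cv2.imwrite("pics/top1.png",p[:,:,::-1])
z=W[...,2]; m=(W[...,1]<0.02)&(W[...,1]>-.25)&(W[...,0]>.3)&(W[...,0]<.58)
for P in comps(W,m&(z>.032)&(z<.06),30): print("bar",len(P),rect(P),np.median(P[:,2]))
E
```

```text
time: 8.15
ee_pos: [0.459, 0.0368, 0.2492]
tcp_rot: [-180.0, -0.0, 119.5]
wrist_force: [0.1, 0.1, 0.1]
opening: 0.0849
grasp_force: 0.0
[0.45904165 0.0367574  0.24915156] [-1.79998099e+02 -1.12536403e-03  1.19450544e+02] [ 4.57800901e+00 -6.77622601e+00  4.74082280e-01  9.72525062e+01
  2.21480132e-04  6.51274649e+01]
bar 337 (array([ 475.8, -244.4]), array([198.5,  19.2]), 2.9) 0.051979982002801295
bar 189 (array([ 456.2, -113.7]), array([99.5, 12.3]), 5.5) 0.04582733782452775
```

```bash
python3 -m jog '[{"rotation":[0,0,113.5],"translation":[60,255,0],"grip":85},{"rotation":[0,0,113.5],"translation":[60,255,0],"grip":85},{"rotation":[0,0,113.5],"translation":[60,255,0],"grip":85},{"rotation":[0,0,113.5],"translation":[60,255,0],"grip":85},{"rotation":[0,0,113.5],"translation":[60,255,0],"grip":85},{"rotation":[0,0,113.5],"translation":[60,255,0],"grip":85},{"rotation":[0,0,113.5],"translation":[60,255,0],"grip":85},{"rotation":[0,0,113.5],"translation":[60,255,0],"grip":85},{"rotation":[0,0,113.5],"translation":[60,255,0],"grip":85},{"rotation":[0,0,113.5],"translation":[60,255,0],"grip":85},{"rotation":[0,0,113.5],"translation":[60,255,0],"grip":85},{"rotation":[0,0,113.5],"translation":[60,255,0],"grip":85},{"rotation":[0,0,113.5],"translation":[60,255,0],"grip":85},{"rotation":[0,0,113.5],"translation":[60,255,0],"grip":85},{"rotation":[0,0,113.5],"translation":[60,255,0],"grip":85},{"rotation":[0,0,113.5],"translation":[60,255,0],"grip":85}]'
cat > mug.py <<'E'
from h import *
import sys
p,W=wcloud(); cv2.imwrite(f"pics/{sys.argv[1]}.png",p[:,:,::-1])
s=tool()[0]; print(s["ee_pos"],s["tcp_rot"],s["q"].round(1))
z=W[...,2]; x,y=W[...,0],W[...,1]
for P in comps(W,(z>.0945)&(z<.107)&(abs(x-.48)<.15)&(y>.1)&(y<.5),300):
    r=rect(P); c=np.array(r[0])/1000
    d=np.hypot(x-c[0],y-c[1]); H=W[(z>.08)&(z<.0935)&(d>.04)&(d<.072)]
    # handle: top edge pts; direction from mean
    v=H.mean(0)[:2]-c if len(H)>5 else np.zeros(2)
    g=c*1000-s["ee_pos"][:2]*1000
    print("top",len(P),r,np.median(P[:,2]).round(4),"handle",len(H),np.degrees(np.arctan2(v[1],v[0])).round(1),"off",g.round(1))
E
python3 mug.py m1
```

```text
time: 9.8
ee_pos: [0.519, 0.2917, 0.2491]
tcp_rot: [180.0, -0.0, -127.5]
wrist_force: [-0.1, 0.2, -0.5]
opening: 0.0847
grasp_force: 0.0
[0.51895863 0.29176075 0.24915251] [ 1.79996116e+02 -9.14248169e-03 -1.27462067e+02] [ 29.3  11.9  19.8  97.9  -0.  -23.2]
top 5295 (array([448.3, 225.7]), array([64.5, 65.2]), 52.7) 0.1004 handle 491 106.2 off [-70.7 -66.1]
top 3762 (array([432.9, 383.7]), array([63.7, 64.5]), 55.0) 0.1004 handle 198 151.5 off [-86.1  91.9]
top 4521 (array([540.4, 307.3]), array([63.5, 64.7]), 52.7) 0.1005 handle 331 -137.9 off [21.4 15.5]
```

View pics/m1.png

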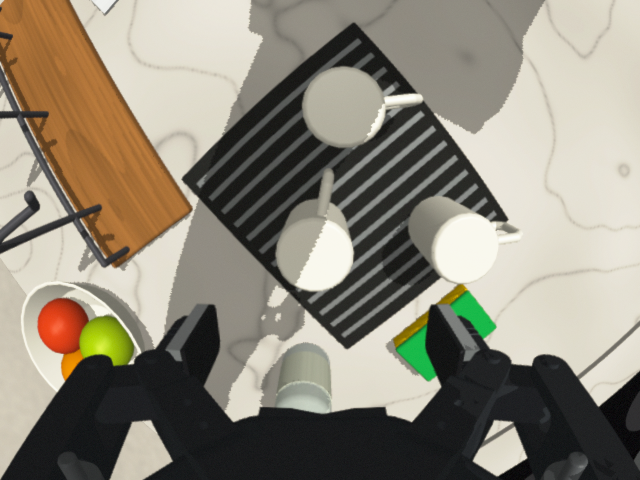

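P is at (315,255) with its handle pointing up to (327,175). The soap bottle shows at (300,375), just behind the gripper. I'll align over P and check the soap clearance and the mug fit.

```bash
python3 -m jog '[{"rotation":[0,0,-8],"translation":[15,10,-10],"grip":85},{"rotation":[0,0,-10.4],"translation":[21.4,15.5,-30],"grip":85},{"rotation":[0,0,-10.4],"translation":[21.4,15.5,-30],"grip":85},{"rotation":[0,0,-10.4],"translation":[21.4,15.5,-30],"grip":85}]'
python3 mug.py m2
python3 - <<'E'
from h import *
p,W=cloud("top"); x,y,z=np.moveaxis(W,-1,0)
for P in comps(W,(z>.11)&(z<.2)&(x>.5)&(x<.75)&(y>.3)&(y<.5),5): print("soap?",len(P),P.min(0).round(3),P.max(0).round(3))
p,W=cloud("side"); x,y,z=np.moveaxis(W,-1,0)
for P in comps(W,(z>.07)&(z<.2)&(x>.55)&(x<.75)&(y>.3)&(y<.5),5): print("soap?",len(P),P.min(0).round(3),P.max(0).round(3))
E
```

```text
time: 10.25
ee_pos: [0.54, 0.307, 0.2192]
tcp_rot: [180.0, -0.1, -137.7]
wrist_force: [-0.7, -0.1, 0.3]
opening: 0.0851
grasp_force: 0.0
[0.54009083 0.30704778 0.22003104] [-1.79998821e+02  5.47600774e-03 -1.37708334e+02] [ 29.6  14.9  20.1  95.2   0.  -12.7]
top 6383 (array([448.2, 225.5]), array([64.6, 64.9]), 41.2) 0.1003 handle 585 106.4 off [-91.9 -81.5]
top 4800 (array([433.3, 383.2]), array([64.5, 64.5]), 37.4) 0.1003 handle 239 150.9 off [-106.8   76.2]
top 5863 (array([540.7, 307.6]), array([65.1, 64. ]), 40.9) 0.1005 handle 414 -138.1 off [0.6 0.6]
soap? 976 [0.62  0.408 0.07 ] [0.678 0.467 0.173]
soap? 69 [0.55  0.3   0.075] [0.566 0.336 0.102]
```

```bash
python3 -m jog '[{"rotation":[0,0,0],"translation":[0.6,0.6,-40],"grip":85},{"rotation":[0,0,0],"translation":[0.6,0.6,-80],"grip":85},{"rotation":[0,0,0],"translation":[0.6,0.6,-115],"grip":85},{"rotation":[0,0,0],"translation":[0.6,0.6,-145],"grip":85},{"rotation":[0,0,0],"translation":[0.6,0.6,-162],"grip":85},{"rotation":[0,0,0],"translation":[0.6,0.6,-162],"grip":85},{"rotation":[0,0,0],"translation":[0.6,0.6,-162],"grip":85},{"rotation":[0,0,0],"translation":[0.6,0.6,-162],"grip":50},{"rotation":[0,0,0],"translation":[0.6,0.6,-162],"grip":50},{"rotation":[0,0,0],"translation":[0.6,0.6,-162],"grip":50},{"rotation":[0,0,0],"translation":[0.6,0.6,-162],"grip":50},{"rotation":[0,0,0],"translation":[0.6,0.6,-162],"grip":50},{"rotation":[0,0,0],"translation":[0.6,0.6,-162],"grip":50}]' 60
```

```text
time: 11.7
ee_pos: [0.5419, 0.3085, 0.0596]
tcp_rot: [-180.0, 0.2, -137.8]
wrist_force: [-1.2, 0.2, 6.3]
opening: 0.0628
grasp_force: 67.1
```

```bash
python3 -m jog '[{"rotation":[0,0,0],"translation":[0,0,5],"grip":50},{"rotation":[0,0,0],"translation":[0,0,30],"grip":50},{"rotation":[0,0,0],"translation":[0,0,70],"grip":50},{"rotation":[0,0,0],"translation":[0,0,110],"grip":50},{"rotation":[0,0,0],"translation":[-10,-20,150],"grip":50},{"rotation":[0,0,5],"translation":[-30,-50,180],"grip":50},{"rotation":[0,0,10],"translation":[-50,-90,190],"grip":50},{"rotation":[0,0,15],"translation":[-70,-130,190],"grip":50},{"rotation":[0,0,20],"translation":[-80,-175,190],"grip":50},{"rotation":[0,0,25],"translation":[-90,-220,190],"grip":50},{"rotation":[0,0,30],"translation":[-90,-265,190],"grip":50},{"rotation":[0,0,35],"translation":[-90,-310,190],"grip":50},{"rotation":[0,0,40],"translation":[-90,-355,190],"grip":50},{"rotation":[0,0,42.4],"translation":[-80,-400,190],"grip":50},{"rotation":[0,0,42.4],"translation":[-70,-445,190],"grip":50},{"rotation":[0,0,42.4],"translation":[-65,-490,190],"grip":50},{"rotation":[0,0,42.4],"translation":[-60,-535,190],"grip":50},{"rotation":[0,0,42.4],"translation":[-59,-575,190],"grip":50},{"rotation":[0,0,42.4],"translation":[-59,-605,190],"grip":50},{"rotation":[0,0,42.4],"translation":[-59,-617,190],"grip":50}]' 80
python3 -m jog '[{"rotation":[0,0,0],"translation":[0,0,0],"grip":50}]'
python3 - <<'E'
from h import *
p,W=wcloud(); cv2.imwrite("pics/r1.png",p[:,:,::-1]); s=tool()[0]; z=W[...,2];x,y=W[...,0],W[...,1]
print(s["ee_pos"])
for P in comps(W,(z>.044)&(z<.0535)&(np.hypot(x-.483,y+.309)<.05),50): print("star",len(P),rect(P),np.median(P[:,2]))
for P in comps(W,(z>.0535)&(z<.0575)&(np.hypot(x-.483,y+.309)<.15),500): print("deck",len(P),rect(P),np.median(P[:,2]))
E
```

```text
time: 13.7
ee_pos: [0.4814, -0.3116, 0.247]
tcp_rot: [180.0, -0.0, -95.5]
wrist_force: [-0.2, 0.9, -2.3]
opening: 0.0631
grasp_force: 88.4
time: 13.8
ee_pos: [0.4817, -0.3103, 0.2471]
tcp_rot: [180.0, 0.0, -95.5]
wrist_force: [0.3, 0.1, -2.0]
opening: 0.0633
grasp_force: 88.4
[ 0.48176705 -0.30910308  0.24726647]
star 58 (array([ 464.3, -341.5]), array([15.8,  4.6]), 84.4) 0.05152443199163097
star 270 (array([ 500.1, -333.7]), array([10.1, 29.6]), 36.2) 0.05150620512427037
star 243 (array([ 454.2, -312.7]), array([28.9,  9.2]), 5.1) 0.05137715855536698
star 56 (array([ 522. , -309.1]), array([14.9,  5.7]), 33.7) 0.05149878366345981
deck 4772 (array([ 424.7, -314.6]), array([ 84.1, 140.8]), 6.0) 0.054532481339241684
deck 4323 (array([ 529.4, -308. ]), array([109.4, 134.3]), 5.3) 0.054754596701372366
```

View pics/r1.png

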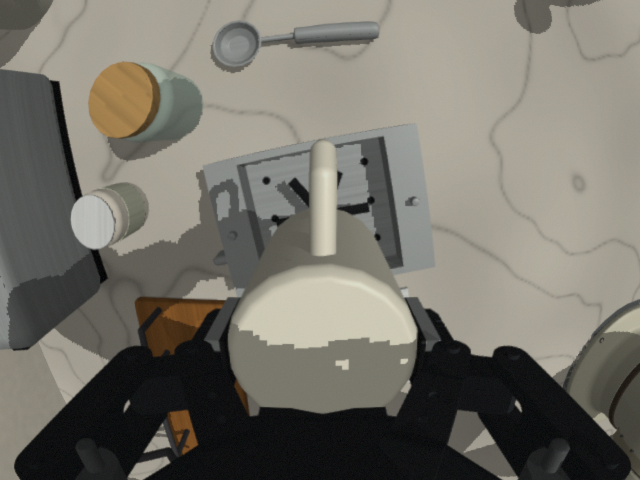

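The mug is held upright with its handle at (322,195), and the open rinser with the star is below it. Now I press it down.

```bash
python3 -m jog '[{"rotation":[0,0,0],"translation":[1,0,-40],"grip":50},{"rotation":[0,0,0],"translation":[1,0,-80],"grip":50},{"rotation":[0,0,0],"translation":[1,0,-115],"grip":50},{"rotation":[0,0,0],"translation":[1,0,-135],"grip":50},{"rotation":[0,0,0],"translation":[1,0,-142],"grip":50},{"rotation":[0,0,0],"translation":[1,0,-147],"grip":50},{"rotation":[0,0,0],"translation":[1,0,-152],"grip":50},{"rotation":[0,0,0],"translation":[1,0,-156],"grip":50},{"rotation":[0,0,0],"translation":[1,0,-157],"grip":50},{"rotation":[0,0,0],"translation":[1,0,-157],"grip":50}]'
```

```text
time: 14.85
ee_pos: [0.4837, -0.309, 0.0914]
tcp_rot: [-179.9, 0.0, -95.3]
wrist_force: [-0.1, 4.3, 5.0]
opening: 0.063
grasp_force: 89.2
```

```bash
python3 -m jog '[{"rotation":[0,0,0],"translation":[0,0,-1],"grip":50},{"rotation":[0,0,0],"translation":[0,0,-2],"grip":50},{"rotation":[0,0,0],"translation":[0,0,-2],"grip":50}]';  python3 -m jog '[{"rotation":[0,0,0],"translation":[0,0,-1.5],"grip":50},{"rotation":[0,0,0],"translation":[0,0,-1.5],"grip":50},{"rotation":[0,0,0],"translation":[0,0,-1.5],"grip":50}]'
```

```text
time: 15.15
ee_pos: [0.4837, -0.3091, 0.0905]
tcp_rot: [-179.8, -0.0, -95.4]
wrist_force: [-1.6, 5.5, 12.9]
opening: 0.0634
grasp_force: 90.4
time: 15.45
ee_pos: [0.4837, -0.3092, 0.0904]
tcp_rot: [-179.8, -0.1, -95.4]
wrist_force: [-5.6, 8.6, 21.5]
opening: 0.0632
grasp_force: 91.5
```

```bash
python3 -m jog '[{"rotation":[0,0,0],"translation":[0,0,0],"grip":50},{"rotation":[0,0,0],"translation":[0,0,0],"grip":50},{"rotation":[0,0,0],"translation":[0,0,0],"grip":50},{"rotation":[0,0,0],"translation":[0,0,0],"grip":50},{"rotation":[0,0,0],"translation":[0,0,4],"grip":50},{"rotation":[0,0,0],"translation":[0,0,20],"grip":50},{"rotation":[0,0,0],"translation":[0,0,50],"grip":50},{"rotation":[0,0,0],"translation":[0,0,90],"grip":50},{"rotation":[0,0,0],"translation":[0,0,130],"grip":50},{"rotation":[0,0,0],"translation":[0,20,160],"grip":50},{"rotation":[0,0,0],"translation":[0,60,160],"grip":50},{"rotation":[0,0,0],"translation":[0,100,160],"grip":50},{"rotation":[0,0,0],"translation":[0,140,160],"grip":50},{"rotation":[0,0,0],"translation":[10,180,160],"grip":50},{"rotation":[0,0,0],"translation":[20,225,160],"grip":50},{"rotation":[0,0,0],"translation":[30,265,160],"grip":50},{"rotation":[0,0,0],"translation":[40,305,160],"grip":50},{"rotation":[0,0,0],"translation":[46,335,160],"grip":50},{"rotation":[0,0,0],"translation":[46,348,160],"grip":50},{"rotation":[0,0,0],"translation":[46,348,160],"grip":50}]'
python3 - <<'E'
from h import *
s=tool()[0]; print(s["ee_pos"],s["tcp_rot"],s["q"].round(1))
p,W=wcloud(); x,y,z=np.moveaxis(W,-1,0); cv2.imwrite("pics/k1.png",p[:,:,::-1])
for P in comps(W,(z>.172)&(z<.212)&(x>.59)&(x<.73)&(y<.2),20):
  i=P[:,2].argmin(); print("hook",len(P),rect(P),P.min(0).round(3),P.max(0).round(3))
p,W=cloud("top"); x,y,z=np.moveaxis(W,-1,0)
for P in comps(W,(z>.172)&(z<.212)&(x>.59)&(x<.73)&(abs(y)<.2),20):
  print("hook",len(P),rect(P),P.min(0).round(3),P.max(0).round(3))
E
```

```text
time: 17.45
ee_pos: [0.5291, 0.04, 0.2467]
tcp_rot: [-180.0, -0.0, -95.2]
wrist_force: [-0.2, -0.6, -2.0]
opening: 0.063
grasp_force: 88.5
[0.52911215 0.03997279 0.24669947] [-1.79993704e+02 -1.31898338e-02 -9.52404813e+01] [  4.3   2.7   9.4  96.7  -0.  -80.4]
hook 526 (array([ 677.7, -147.2]), array([ 8.6, 40.9]), 84.7) [ 0.658 -0.153  0.172] [ 0.698 -0.141  0.203]
hook 1507 (array([668. ,  -6.6]), array([ 8.6, 87.4]), 84.4) [ 0.625 -0.014  0.172] [0.711 0.002 0.207]
hook 50 (array([642.6, 136.8]), array([8.7, 4.5]), 20.0) [0.638 0.134 0.201] [0.647 0.139 0.207]
hook 67 (array([702.8, 130.1]), array([ 8. , 40.4]), 83.2) [0.682 0.124 0.176] [0.723 0.135 0.206]
hook 27 (array([700.9,  -9.5]), array([18.8,  7. ]), 0.1) [ 0.692 -0.013  0.195] [ 0.71  -0.006  0.205]
hook 133 (array([ 653.5, -146.4]), array([ 8. , 86.3]), 84.2) [ 0.611 -0.153  0.179] [ 0.696 -0.138  0.206]
```

```bash
python3 -m jog '[{"rotation":[-7,0.7,0],"translation":[0,0,-5],"grip":50},{"rotation":[-14,1.3,0],"translation":[0,0,-15],"grip":50},{"rotation":[-21,2,0],"translation":[10,0,-30],"grip":50},{"rotation":[-28,2.7,0],"translation":[20,0,-45],"grip":50},{"rotation":[-34.8,3.3,0],"translation":[30,-1,-60],"grip":50},{"rotation":[-34.8,3.3,0],"translation":[45,-1,-73],"grip":50},{"rotation":[-34.8,3.3,0],"translation":[52,-1,-73],"grip":50},{"rotation":[-34.8,3.3,0],"translation":[52,-1,-73],"grip":50},{"rotation":[-34.8,3.3,0],"translation":[52,-1,-73],"grip":50}]'
python3 - <<'E'
from h import *
s,Rm,t=tool(); print(t,s["tcp_rot"],s["q"].round(1))
# eye: mug y = tool x, mug z=-tool z
print("eye",(t+Rm@np.array([.047,0,-.0014]))*1000)
p,W=wcloud(); cv2.imwrite("pics/k2.png",p[:,:,::-1])
E
```

```text
time: 18.45
ee_pos: [0.581, 0.0368, 0.1753]
tcp_rot: [-179.9, -34.9, -95.5]
wrist_force: [0.3, 0.1, -1.6]
opening: 0.0633
grasp_force: 88.5
[0.5810204  0.03680239 0.17532885] [-179.91737628  -34.89402677  -95.51847622] [ 18.5  20.6  16.  101.2 -31.6 -61.6]
eye [577.38818617  -0.77151179 203.36397891]
```

View pics/k2.png

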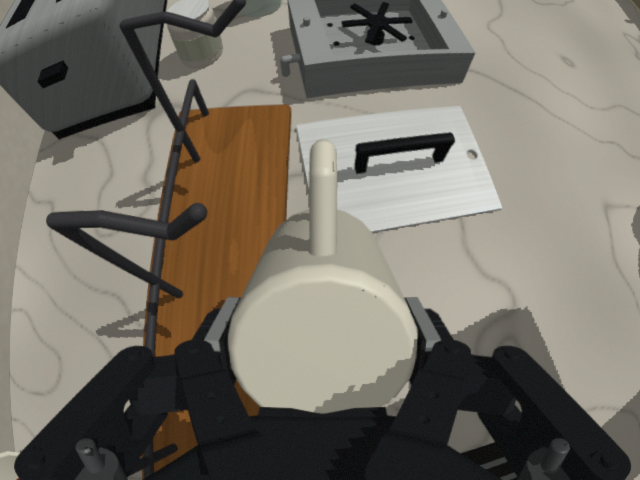

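The held mug's eye is at (320,165), and hook1's tip is at (200,212), in line with the handle for a +x insertion. Threading it on.

```bash
python3 -m jog '[{"rotation":[0,0,0],"translation":[11,1.5,0],"grip":50},{"rotation":[0,0,0],"translation":[21,0.5,0],"grip":50},{"rotation":[0,0,0],"translation":[34,-0.7,-1],"grip":50},{"rotation":[0,0,0],"translation":[46,-1.9,-1],"grip":50},{"rotation":[0,0,0],"translation":[51,-2.4,-3],"grip":50},{"rotation":[0,0,0],"translation":[56,-2.9,-7],"grip":50},{"rotation":[0,0,0],"translation":[61,-3.3,-11],"grip":50},{"rotation":[0,0,0],"translation":[67,-3.9,-17],"grip":50},{"rotation":[0,0,0],"translation":[70.6,-4.2,-21],"grip":50},{"rotation":[0,0,0],"translation":[70.6,-4.2,-24],"grip":50},{"rotation":[0,0,0],"translation":[70.6,-4.2,-24],"grip":50}]'
python3 - <<'E'
from h import *
s,Rm,t=tool(); print(t,s["tcp_rot"])
print("eye",(t+Rm@np.array([.047,0,-.0014]))*1000)
E
```

```text
time: 19.6
ee_pos: [0.6513, 0.0336, 0.1491]
tcp_rot: [179.9, -35.0, -95.3]
wrist_force: [0.1, 0.1, -1.5]
opening: 0.0632
grasp_force: 88.5
[0.65127815 0.03362223 0.14906506] [179.88500795 -34.97484578 -95.30522979]
eye [647.79427754  -3.92596501 177.1534062 ]
```

Threaded without contact. Lowering until it touches.

```bash
python3 -m jog '[{"rotation":[0,0,0],"translation":[0,0,-4],"grip":50},{"rotation":[0,0,0],"translation":[0,0,-8],"grip":50},{"rotation":[0,0,0],"translation":[0,0,-10],"grip":50},{"rotation":[0,0,0],"translation":[0,0,-10],"grip":50}]'; python3 -m jog '[{"rotation":[0,0,0],"translation":[0,0,-1.5],"grip":50},{"rotation":[0,0,0],"translation":[0,0,-3],"grip":50},{"rotation":[0,0,0],"translation":[0,0,-3],"grip":50}]'
```

```text
time: 20.0
ee_pos: [0.6514, 0.0336, 0.1394]
tcp_rot: [179.9, -35.0, -95.3]
wrist_force: [0.5, -0.6, -1.7]
opening: 0.0631
grasp_force: 88.5
time: 20.3
ee_pos: [0.6521, 0.0334, 0.1375]
tcp_rot: [-179.9, -35.0, -95.4]
wrist_force: [2.0, -0.9, 2.2]
opening: 0.0633
grasp_force: 89.0
```

```bash
python3 -m jog '[{"rotation":[0,0,0],"translation":[0,0,0],"grip":66},{"rotation":[0,0,0],"translation":[0,0,0],"grip":72},{"rotation":[0,0,0],"translation":[0,0,0],"grip":80},{"rotation":[0,0,0],"translation":[0,0,0],"grip":85},{"rotation":[0,0,0],"translation":[0,0,0],"grip":85},{"rotation":[0,0,0],"translation":[0,0,0],"grip":85},{"rotation":[0,0,0],"translation":[1.6,17,25],"grip":85},{"rotation":[0,0,0],"translation":[4,40,57],"grip":85},{"rotation":[0,0,0],"translation":[6.5,68,98],"grip":85},{"rotation":[0,0,0],"translation":[0,68,140],"grip":85},{"rotation":[17,-1.6,0],"translation":[-50,80,140],"grip":85},{"rotation":[25,-2.4,0],"translation":[-100,90,140],"grip":85},{"rotation":[33,-3.1,0],"translation":[-140,110,120],"grip":85},{"rotation":[35,-3.3,0],"translation":[-170,150,110],"grip":85},{"rotation":[35,-3.3,0],"translation":[-190,180,110],"grip":85},{"rotation":[35,-3.3,0],"translation":[-190,180,110],"grip":85}]'
python3 - <<'E'
from h import *
s,Rm,t=tool(); print(t,s["tcp_rot"],s["q"].round(1))
p,_=imaging.camera("side"); cv2.imwrite("pics/s2.png",p[:,:,::-1])
E
```

```text
time: 21.9
ee_pos: [0.4586, 0.2137, 0.2477]
tcp_rot: [-180.0, 0.5, -95.4]
wrist_force: [0.9, -0.3, -0.1]
opening: 0.085
grasp_force: 0.0
[0.45860055 0.21373387 0.24770561] [-179.96352699    0.50930889  -95.40094466] [ 24.8  -1.    5.8  96.5   0.4 -59.8]
```

View pics/s2.png

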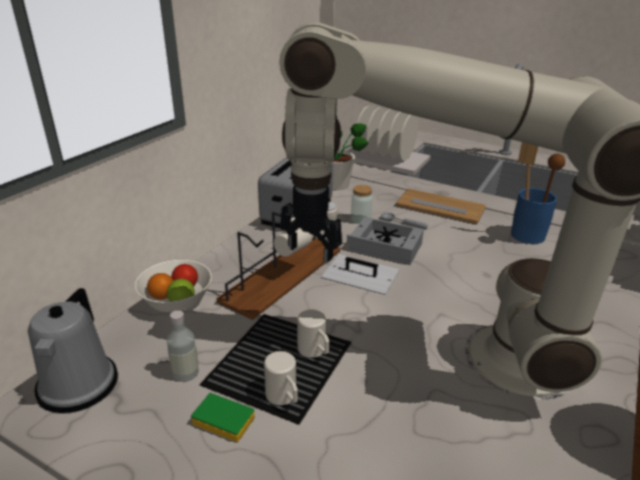

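```bash
python3 -m jog '[{"rotation":[0,0,-158.2],"translation":[-10,12,-25],"grip":85},{"rotation":[0,0,-158.2],"translation":[-10,12,-25],"grip":85},{"rotation":[0,0,-158.2],"translation":[-10,12,-25],"grip":85},{"rotation":[0,0,-158.2],"translation":[-10,12,-25],"grip":85},{"rotation":[0,0,-158.2],"translation":[-10,12,-25],"grip":85},{"rotation":[0,0,-158.2],"translation":[-10,12,-25],"grip":85},{"rotation":[0,0,-158.2],"translation":[-10,12,-25],"grip":85},{"rotation":[0,0,-158.2],"translation":[-10,12,-25],"grip":85},{"rotation":[0,0,-158.2],"translation":[-10,12,-25],"grip":85},{"rotation":[0,0,-158.2],"translation":[-10,12,-25],"grip":85},{"rotation":[0,0,-158.2],"translation":[-10,12,-25],"grip":85},{"rotation":[0,0,-158.2],"translation":[-10,12,-25],"grip":85},{"rotation":[0,0,-158.2],"translation":[-10,12,-25],"grip":85},{"rotation":[0,0,-158.2],"translation":[-10,12,-25],"grip":85},{"rotation":[0,0,-158.2],"translation":[-10,12,-25],"grip":85},{"rotation":[0,0,-158.2],"translation":[-10,12,-25],"grip":85},{"rotation":[0,0,-158.2],"translation":[-10,12,-25],"grip":85},{"rotation":[0,0,-158.2],"translation":[-10,12,-25],"grip":85},{"rotation":[0,0,-158.2],"translation":[-10,12,-25],"grip":85},{"rotation":[0,0,-158.2],"translation":[-10,12,-25],"grip":85}]'
python3 mug.py m3
python3 - <<'E'
from h import *
p,W=cloud("top"); cv2.imwrite("pics/top3.png",p[:,:,::-1])
x,y,z=np.moveaxis(W,-1,0)
for P in comps(W,(z>.03)&(z<.06)&(y<0)&(y>-.22)&(x>.35)&(x<.58),60): print("bar",len(P),rect(P),np.median(P[:,2]))
for P in comps(W,(z>.1)&(z<.2)&(abs(y)<.1)&(x>.58)&(x<.72),60): print("mug",len(P),P.min(0).round(3),P.max(0).round(3))
cv2.imwrite("pics/top3c.png",cv2.resize(p[130:330,220:500,::-1],(784,560)))
E
```

```text
time: 23.95
ee_pos: [0.4518, 0.2256, 0.2218]
tcp_rot: [180.0, 0.2, 106.4]
wrist_force: [-0.4, 1.3, 0.1]
opening: 0.0847
grasp_force: 0.0
[0.45176876 0.2255561  0.22182518] [179.98419804   0.21464764 106.53733208] [ 26.7  -1.4   2.5  93.9  -0.2 100.1]
top 4960 (array([435.5, 377.2]), array([65.3, 50.4]), 18.7) 0.1004 handle 0 0.0 off [-16.3 151.6]
top 5802 (array([448. , 225.6]), array([65.7, 64.5]), 88.3) 0.1004 handle 385 151.4 off [-3.8  0. ]
bar 189 (array([ 484.7, -130.4]), array([99.7, 12.7]), 5.6) 0.04566791662793834
mug 1110 [ 0.611 -0.084  0.102] [0.706 0.019 0.199]
```

View pics/top3c.png

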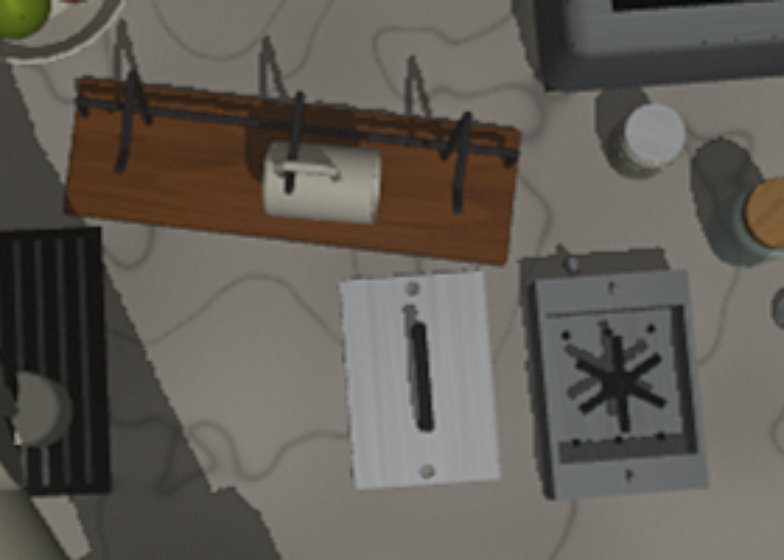

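Mug P hangs on hook1 at crop pixel (322,185). The cover has been knocked about 33 mm and still lies flat, with its handle at crop (420,375). The handle angle readings for the next mug disagree, so I'll check that picture.

View pics/m3.png

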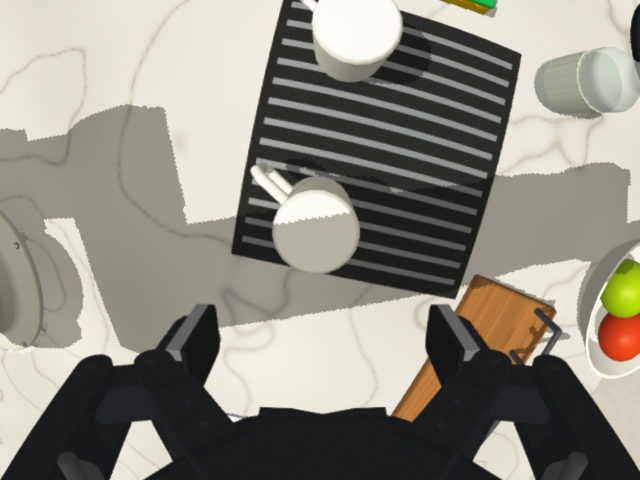

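Run:
```python
from h import *
p,W=wcloud(); x,y,z=np.moveaxis(W,-1,0); c=np.array([.448,.2256])
d=np.hypot(x-c[0],y-c[1])
for a,b in ((.05,.08),(.07,.0935)):
  for P in comps(W,(z>a)&(z<b)&(d>.038)&(d<.075),20):
    v=P.mean(0)[:2]-c; print(a,len(P),(P.mean(0)*1000).round(),np.degrees(np.arctan2(v[1],v[0])).round(1))
p,W=cloud("top"); x,y,z=np.moveaxis(W,-1,0)
for lo,hi,a in ((-.42,-.27,"tin"),(-.52,-.39,"jar")):
  P=W[(z>.06)&(z<.13)&(x>.52)&(x<.69)&(y>lo)&(y<hi)]; print(a,len(P),np.percentile(P,2,0).round(3),np.percentile(P,98,0).round(3))
```

```text
0.05 91 [392. 258.  67.] 149.7
0.07 458 [402. 251.  85.] 151.3
tin 390 [ 0.564 -0.419  0.061] [ 0.689 -0.299  0.123]
jar 772 [ 0.597 -0.463  0.065] [ 0.66  -0.401  0.124]
```

Mug2's handle runs from (300,200) to (258,170), so 151° is right and the earlier 106° was contaminated. Aligning, descending and gripping.

```bash
python3 -m jog '[{"rotation":[0,0,8],"translation":[-3.8,0,0],"grip":85},{"rotation":[0,0,16],"translation":[-3.8,0,0],"grip":85},{"rotation":[0,0,24],"translation":[-3.8,0,0],"grip":85},{"rotation":[0,0,32],"translation":[-3.8,0,0],"grip":85},{"rotation":[0,0,40],"translation":[-3.8,0,0],"grip":85},{"rotation":[0,0,44.7],"translation":[-3.8,0,-20],"grip":85},{"rotation":[0,0,44.7],"translation":[-3.8,0,-60],"grip":85},{"rotation":[0,0,44.7],"translation":[-3.8,0,-100],"grip":85},{"rotation":[0,0,44.7],"translation":[-3.8,0,-135],"grip":85},{"rotation":[0,0,44.7],"translation":[-3.8,0,-155],"grip":85},{"rotation":[0,0,44.7],"translation":[-3.8,0,-164],"grip":85},{"rotation":[0,0,44.7],"translation":[-3.8,0,-164],"grip":85},{"rotation":[0,0,44.7],"translation":[-3.8,0,-164],"grip":50},{"rotation":[0,0,44.7],"translation":[-3.8,0,-164],"grip":50},{"rotation":[0,0,44.7],"translation":[-3.8,0,-164],"grip":50},{"rotation":[0,0,44.7],"translation":[-3.8,0,-164],"grip":50},{"rotation":[0,0,44.7],"translation":[-3.8,0,-164],"grip":50},{"rotation":[0,0,44.7],"translation":[-3.8,0,-164],"grip":50}]' 80
```

```text
time: 25.95
ee_pos: [0.4489, 0.2261, 0.0598]
tcp_rot: [179.8, 0.3, 151.1]
wrist_force: [-0.3, -0.9, 6.9]
opening: 0.063
grasp_force: 88.5
```

```bash
python3 -m jog '[{"rotation":[0,0,0],"translation":[0,0,5],"grip":50},{"rotation":[0,0,0],"translation":[0,0,30],"grip":50},{"rotation":[0,0,0],"translation":[0,0,70],"grip":50},{"rotation":[0,0,0],"translation":[0,0,110],"grip":50},{"rotation":[0,0,-6],"translation":[0,-20,150],"grip":50},{"rotation":[0,0,-12],"translation":[0,-50,180],"grip":50},{"rotation":[0,0,-19],"translation":[0,-90,190],"grip":50},{"rotation":[0,0,-26],"translation":[0,-130,190],"grip":50},{"rotation":[0,0,-33],"translation":[0,-170,190],"grip":50},{"rotation":[0,0,-40],"translation":[0,-210,190],"grip":50},{"rotation":[0,0,-47],"translation":[0,-250,190],"grip":50},{"rotation":[0,0,-54],"translation":[5,-290,190],"grip":50},{"rotation":[0,0,-61],"translation":[10,-330,190],"grip":50},{"rotation":[0,0,-66.5],"translation":[15,-370,190],"grip":50},{"rotation":[0,0,-66.5],"translation":[20,-410,190],"grip":50},{"rotation":[0,0,-66.5],"translation":[28,-450,190],"grip":50},{"rotation":[0,0,-66.5],"translation":[34.5,-490,190],"grip":50},{"rotation":[0,0,-66.5],"translation":[34.5,-520,190],"grip":50},{"rotation":[0,0,-66.5],"translation":[34.5,-535,190],"grip":50},{"rotation":[0,0,-66.5],"translation":[34.5,-535,190],"grip":50}]'
python3 -m jog '[{"rotation":[0,0,0],"translation":[0,0,0],"grip":50}]'
```

```text
time: 27.95
ee_pos: [0.4819, -0.3107, 0.2475]
tcp_rot: [-180.0, 0.2, 84.5]
wrist_force: [-0.3, 0.0, -2.6]
opening: 0.0633
grasp_force: 88.2
time: 28.05
ee_pos: [0.4822, -0.3088, 0.248]
tcp_rot: [180.0, 0.2, 84.6]
wrist_force: [-0.7, 0.7, -1.1]
opening: 0.0633
grasp_force: 88.2
```

```bash
python3 -m jog '[{"rotation":[0,0,0],"translation":[1,0,-40],"grip":50},{"rotation":[0,0,0],"translation":[1,0,-80],"grip":50},{"rotation":[0,0,0],"translation":[1,0,-115],"grip":50},{"rotation":[0,0,0],"translation":[1,0,-135],"grip":50},{"rotation":[0,0,0],"translation":[1,0,-142],"grip":50},{"rotation":[0,0,0],"translation":[1,0,-147],"grip":50},{"rotation":[0,0,0],"translation":[1,0,-152],"grip":50},{"rotation":[0,0,0],"translation":[1,0,-156],"grip":50},{"rotation":[0,0,0],"translation":[1,0,-159],"grip":50},{"rotation":[0,0,0],"translation":[1,0,-161],"grip":50},{"rotation":[0,0,0],"translation":[1,0,-161],"grip":50},{"rotation":[0,0,0],"translation":[1,0,-161],"grip":50},{"rotation":[0,0,0],"translation":[1,0,-161],"grip":50},{"rotation":[0,0,0],"translation":[1,0,-161],"grip":50},{"rotation":[0,0,0],"translation":[1,0,-161],"grip":50},{"rotation":[0,0,0],"translation":[1,0,-161],"grip":50},{"rotation":[0,0,0],"translation":[1,0,-161],"grip":50},{"rotation":[0,0,0],"translation":[1,0,-161],"grip":50}]'
```

```text
time: 29.85
ee_pos: [0.484, -0.3094, 0.0906]
tcp_rot: [179.8, 0.3, 84.7]
wrist_force: [-5.5, 6.7, 22.8]
opening: 0.0636
grasp_force: 91.1
```

```bash
python3 -m jog '[{"rotation":[0,0,0],"translation":[0,0,5],"grip":50},{"rotation":[0,0,0],"translation":[0,0,20],"grip":50},{"rotation":[0,0,0],"translation":[0,0,55],"grip":50},{"rotation":[0,0,0],"translation":[0,0,95],"grip":50},{"rotation":[0,0,0],"translation":[0,20,135],"grip":50},{"rotation":[0,0,0],"translation":[5,50,165],"grip":50},{"rotation":[8,-0.7,0],"translation":[10,80,165],"grip":50},{"rotation":[16,-1.5,0],"translation":[15,110,165],"grip":50},{"rotation":[24,-2.2,0],"translation":[20,130,165],"grip":50},{"rotation":[32,-3,0],"translation":[25,143,160],"grip":50},{"rotation":[40,-3.8,0],"translation":[30,143,150],"grip":50},{"rotation":[48,-4.5,0],"translation":[35,143,135],"grip":50},{"rotation":[56,-5.3,0],"translation":[45,143,115],"grip":50},{"rotation":[64.7,-6.1,0],"translation":[60,143,95],"grip":50},{"rotation":[64.7,-6.1,0],"translation":[75,143,78],"grip":50},{"rotation":[64.7,-6.1,0],"translation":[79,143,76],"grip":50},{"rotation":[64.7,-6.1,0],"translation":[79,143,76],"grip":50},{"rotation":[64.7,-6.1,0],"translation":[79,143,76],"grip":50}]'
cat > eye.py <<'E'
from h import *
import sys
s,Rm,t=tool(); print(t,s["tcp_rot"],s["q"].round(1))
ey,ez=float(sys.argv[1]),float(sys.argv[2])
print("E",((t*1000+Rm@np.array([ey,0,-(ez-53.8)]))).round(1))
E
python3 eye.py 47 45
python3 - <<'E'
from h import *
p,W=wcloud(); cv2.imwrite("pics/k3.png",p[:,:,::-1]); x,y,z=np.moveaxis(W,-1,0)
for P in comps(W,(z>.172)&(z<.212)&(x>.59)&(x<.73)&(y<.2),20): print("hook",len(P),rect(P),P.min(0).round(3),P.max(0).round(3))
E
```

```text
time: 31.65
ee_pos: [0.5623, -0.1664, 0.1657]
tcp_rot: [179.4, -64.6, 85.2]
wrist_force: [-0.6, -0.5, -1.0]
opening: 0.0632
grasp_force: 88.4
[ 0.5623339  -0.16644168  0.16567749] [179.41360941 -64.60918275  85.17554964] [-38.2  41.8  27.9 124.8  49.5  33.5]
E [ 564.8 -138.4  204.4]
hook 744 (array([681.9, 130.5]), array([ 7.7, 88.3]), 83.9) [0.638 0.123 0.172] [0.726 0.137 0.206]
hook 1960 (array([668.9,  -8.1]), array([77.5, 47.2]), 24.4) [ 0.625 -0.044  0.172] [0.713 0.008 0.206]
hook 3468 (array([ 654.3, -147. ]), array([ 8.7, 87.2]), 83.9) [ 0.611 -0.155  0.172] [ 0.697 -0.14   0.206]
hook 63 (array([ 591.5, -145.9]), array([36.7,  2.8]), 89.9) [ 0.59  -0.164  0.172] [ 0.593 -0.128  0.186]
hook 11824 (array([ 606.2, -215.9]), array([32.8, 87.2]), 1.9) [ 0.59  -0.259  0.172] [ 0.623 -0.173  0.212]
```

View pics/k3.png

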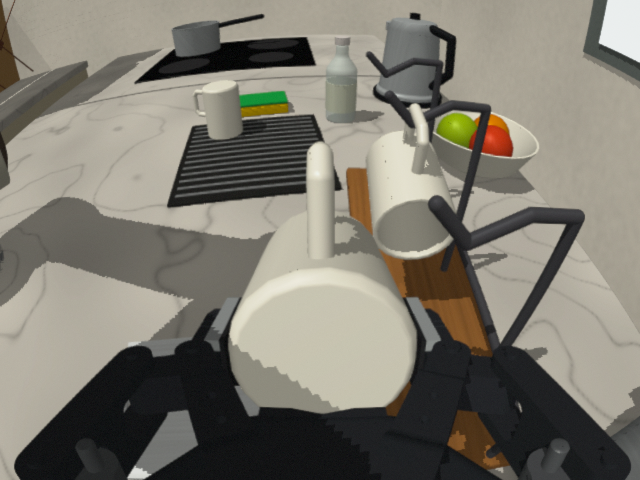

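Hook0's tip is at (438,205) with the held handle at (320,160). The mug on hook1 is clear. Threading.

```bash
python3 -m jog '[{"rotation":[0,0,0],"translation":[11,-1,-1],"grip":50},{"rotation":[0,0,0],"translation":[21,-2,-1],"grip":50},{"rotation":[0,0,0],"translation":[34,-3.2,-2],"grip":50},{"rotation":[0,0,0],"translation":[46,-4.4,-2],"grip":50},{"rotation":[0,0,0],"translation":[51,-4.8,-4],"grip":50},{"rotation":[0,0,0],"translation":[56,-5.3,-8],"grip":50},{"rotation":[0,0,0],"translation":[61,-5.8,-12],"grip":50},{"rotation":[0,0,0],"translation":[67,-6.3,-18],"grip":50},{"rotation":[0,0,0],"translation":[70.2,-6.6,-22],"grip":50},{"rotation":[0,0,0],"translation":[70.2,-6.6,-25],"grip":50},{"rotation":[0,0,0],"translation":[70.2,-6.6,-25],"grip":50}]'
python3 eye.py 47 45
```

```text
time: 32.8
ee_pos: [0.6324, -0.1728, 0.1374]
tcp_rot: [180.0, -64.8, 84.7]
wrist_force: [0.6, 0.5, -1.8]
opening: 0.0631
grasp_force: 90.9
[ 0.63237283 -0.17283207  0.13740373] [179.96754813 -64.7968987   84.6536779 ] [-35.2  52.4  41.9 126.2  51.7  36.6]
E [ 635.  -145.   176.2]
```

```bash
python3 -m jog '[{"rotation":[0,0,0],"translation":[0,0,-3],"grip":50},{"rotation":[0,0,0],"translation":[0,0,-5],"grip":50},{"rotation":[0,0,0],"translation":[0,0,-5],"grip":50}]'; python3 -m jog '[{"rotation":[0,0,0],"translation":[0,0,-1.5],"grip":50},{"rotation":[0,0,0],"translation":[0,0,-3],"grip":50},{"rotation":[0,0,0],"translation":[0,0,-3],"grip":50}]';python3 eye.py 47 45
```

```text
time: 33.1
ee_pos: [0.6325, -0.173, 0.1328]
tcp_rot: [179.9, -64.8, 84.7]
wrist_force: [2.0, 0.7, -0.7]
opening: 0.0631
grasp_force: 90.8
time: 33.4
ee_pos: [0.6332, -0.1727, 0.1313]
tcp_rot: [179.7, -64.9, 84.7]
wrist_force: [5.5, 0.9, 6.2]
opening: 0.0629
grasp_force: 91.0
[ 0.6331621  -0.17269765  0.13130365] [179.73846852 -64.85860857  84.73745722] [-35.2  52.5  41.4 125.5  51.9  36.6]
E [ 635.8 -144.9  170.1]
```

```bash
python3 -m jog '[{"rotation":[0,0,0],"translation":[0,0,1],"grip":65},{"rotation":[0,0,0],"translation":[0,0,1],"grip":70},{"rotation":[0,0,0],"translation":[0,0,1],"grip":78},{"rotation":[0,0,0],"translation":[0,0,1],"grip":85},{"rotation":[0,0,0],"translation":[0,0,1],"grip":85},{"rotation":[0,0,0],"translation":[0,0,1],"grip":85},{"rotation":[0,0,0],"translation":[-1.5,-18,8.5],"grip":85},{"rotation":[0,0,0],"translation":[-4,-45,21],"grip":85},{"rotation":[0,0,0],"translation":[-7,-77,36],"grip":85},{"rotation":[0,0,0],"translation":[-9,-99,55],"grip":85},{"rotation":[0,0,0],"translation":[-9,-99,100],"grip":85},{"rotation":[-8,0.7,0],"translation":[-30,-90,140],"grip":85},{"rotation":[-16,1.5,0],"translation":[-70,-80,140],"grip":85},{"rotation":[-24,2.2,0],"translation":[-110,-70,140],"grip":85},{"rotation":[-32,3,0],"translation":[-150,-60,140],"grip":85},{"rotation":[-40,3.8,0],"translation":[-180,-30,140],"grip":85},{"rotation":[-48,4.5,0],"translation":[-190,10,140],"grip":85},{"rotation":[-56,5.3,0],"translation":[-190,50,130],"grip":85},{"rotation":[-64.8,6.1,0],"translation":[-190,90,120],"grip":85},{"rotation":[-64.8,6.1,0],"translation":[-190,130,115],"grip":85}]'
python3 - <<'E'
from h import *
s,Rm,t=tool(); print(t,s["tcp_rot"],s["q"].round(1))
p,W=cloud("top"); cv2.imwrite("pics/top4c.png",cv2.resize(p[130:330,220:500,::-1],(784,560)))
x,y,z=np.moveaxis(W,-1,0)
for P in comps(W,(z>.1)&(z<.2)&(abs(y+.1)<.2)&(x>.58)&(x<.72),60): print("mug",len(P),P.min(0).round(3),P.max(0).round(3))
E
```

```text
time: 35.4
ee_pos: [0.4408, -0.0523, 0.2472]
tcp_rot: [180.0, -1.2, 84.5]
wrist_force: [1.0, 0.6, -0.8]
opening: 0.0848
grasp_force: 0.0
[ 0.44080414 -0.05234207  0.24724719] [179.96634542  -1.24809134  84.54064984] [-7.6 -9.1 -1.8 97.3  1.2 87.9]
mug 1085 [ 0.614 -0.065  0.106] [0.706 0.03  0.2  ]
mug 1150 [ 0.6   -0.177  0.104] [ 0.676 -0.07   0.2  ]
```

View pics/top4c.png

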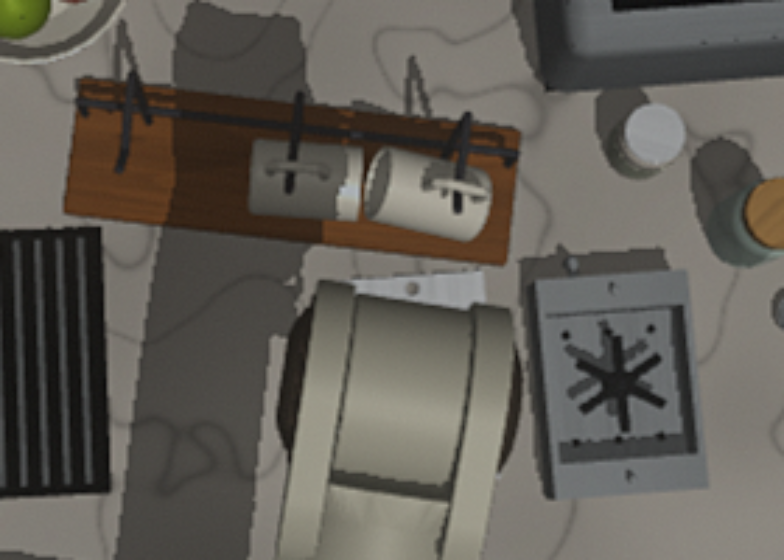

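Both mugs hang: the first at crop (305,175), the second at (430,190). On to the third mug.

```bash
python3 -m jog '[{"rotation":[0,0,66.5],"translation":[-8,420,-20],"grip":85},{"rotation":[0,0,66.5],"translation":[-8,420,-20],"grip":85},{"rotation":[0,0,66.5],"translation":[-8,420,-20],"grip":85},{"rotation":[0,0,66.5],"translation":[-8,420,-20],"grip":85},{"rotation":[0,0,66.5],"translation":[-8,420,-20],"grip":85},{"rotation":[0,0,66.5],"translation":[-8,420,-20],"grip":85},{"rotation":[0,0,66.5],"translation":[-8,420,-20],"grip":85},{"rotation":[0,0,66.5],"translation":[-8,420,-20],"grip":85},{"rotation":[0,0,66.5],"translation":[-8,420,-20],"grip":85},{"rotation":[0,0,66.5],"translation":[-8,420,-20],"grip":85},{"rotation":[0,0,66.5],"translation":[-8,420,-20],"grip":85},{"rotation":[0,0,66.5],"translation":[-8,420,-20],"grip":85},{"rotation":[0,0,66.5],"translation":[-8,420,-20],"grip":85},{"rotation":[0,0,66.5],"translation":[-8,420,-20],"grip":85}]'
python3 mug.py m4
```

```text
time: 36.85
ee_pos: [0.435, 0.3656, 0.2264]
tcp_rot: [-179.7, -1.5, 151.1]
wrist_force: [-0.2, -0.3, 0.4]
opening: 0.0852
grasp_force: 0.0
[0.43494305 0.36580047 0.22629222] [-179.71291132   -1.50553757  151.11664832] [39.4  8.3 13.1 95.7  1.3 68.3]
top 5736 (array([432.9, 384.5]), array([65.2, 65. ]), 32.1) 0.1004 handle 394 150.9 off [-2.  18.7]
```

```bash
python3 -m jog '[{"rotation":[-0.73,-1.31,0],"translation":[-2,18.7,0],"grip":85},{"rotation":[-0.73,-1.31,0],"translation":[-2,18.7,-20],"grip":85},{"rotation":[-0.73,-1.31,0],"translation":[-2,18.7,-60],"grip":85},{"rotation":[-0.73,-1.31,0],"translation":[-2,18.7,-100],"grip":85},{"rotation":[-0.73,-1.31,0],"translation":[-2,18.7,-135],"grip":85},{"rotation":[-0.73,-1.31,0],"translation":[-2,18.7,-158],"grip":85},{"rotation":[-0.73,-1.31,0],"translation":[-2,18.7,-168],"grip":85},{"rotation":[-0.73,-1.31,0],"translation":[-2,18.7,-168],"grip":85},{"rotation":[-0.73,-1.31,0],"translation":[-2,18.7,-168],"grip":50},{"rotation":[-0.73,-1.31,0],"translation":[-2,18.7,-168],"grip":50},{"rotation":[-0.73,-1.31,0],"translation":[-2,18.7,-168],"grip":50},{"rotation":[-0.73,-1.31,0],"translation":[-2,18.7,-168],"grip":50},{"rotation":[-0.73,-1.31,0],"translation":[-2,18.7,-168],"grip":50},{"rotation":[-0.73,-1.31,0],"translation":[-2,18.7,-168],"grip":50}]' 80
```

```text
time: 38.3
ee_pos: [0.4336, 0.3858, 0.0601]
tcp_rot: [-179.8, 0.1, 151.2]
wrist_force: [-0.2, -1.1, 5.7]
opening: 0.063
grasp_force: 89.4
```

```bash
python3 -m jog '[{"rotation":[0,0,0],"translation":[0,0,5],"grip":50},{"rotation":[0,0,0],"translation":[0,0,30],"grip":50},{"rotation":[0,0,0],"translation":[0,0,70],"grip":50},{"rotation":[0,0,0],"translation":[0,0,110],"grip":50},{"rotation":[0,0,6],"translation":[0,-20,150],"grip":50},{"rotation":[0,0,13],"translation":[0,-50,180],"grip":50},{"rotation":[0,0,20],"translation":[0,-90,190],"grip":50},{"rotation":[0,0,27],"translation":[0,-130,190],"grip":50},{"rotation":[0,0,34],"translation":[0,-170,190],"grip":50},{"rotation":[0,0,41],"translation":[0,-210,190],"grip":50},{"rotation":[0,0,48],"translation":[0,-250,190],"grip":50},{"rotation":[0,0,55],"translation":[0,-290,190],"grip":50},{"rotation":[0,0,62],"translation":[5,-330,190],"grip":50},{"rotation":[0,0,69],"translation":[10,-370,190],"grip":50},{"rotation":[0,0,76],"translation":[15,-410,190],"grip":50},{"rotation":[0,0,83],"translation":[20,-450,190],"grip":50},{"rotation":[0,0,90],"translation":[26,-490,190],"grip":50},{"rotation":[0,0,97],"translation":[32,-530,190],"grip":50},{"rotation":[0,0,104],"translation":[38,-570,190],"grip":50},{"rotation":[0,0,111],"translation":[44,-610,190],"grip":50}]'
python3 -m jog '[{"rotation":[0,0,2.4],"translation":[4,-40,0],"grip":50},{"rotation":[0,0,2.4],"translation":[5.5,-75,0],"grip":50},{"rotation":[0,0,2.4],"translation":[5.5,-85,0],"grip":50},{"rotation":[0,0,2.4],"translation":[5.5,-85,0],"grip":50},{"rotation":[0,0,2.4],"translation":[5.5,-85,0],"grip":50},{"rotation":[0,0,2.4],"translation":[5.5,-85,0],"grip":50}]'
```

```text
time: 40.3
ee_pos: [0.4766, -0.2265, 0.2485]
tcp_rot: [-179.6, -0.0, -97.5]
wrist_force: [0.2, 0.6, -2.2]
opening: 0.0632
grasp_force: 88.7
time: 40.9
ee_pos: [0.4823, -0.3085, 0.2483]
tcp_rot: [-179.6, -0.0, -95.4]
wrist_force: [-0.7, -0.3, -2.3]
opening: 0.0631
grasp_force: 88.8
```

```bash
python3 -m jog '[{"rotation":[0,0,0],"translation":[1,0,-40],"grip":50},{"rotation":[0,0,0],"translation":[1,0,-80],"grip":50},{"rotation":[0,0,0],"translation":[1,0,-115],"grip":50},{"rotation":[0,0,0],"translation":[1,0,-135],"grip":50},{"rotation":[0,0,0],"translation":[1,0,-142],"grip":50},{"rotation":[0,0,0],"translation":[1,0,-147],"grip":50},{"rotation":[0,0,0],"translation":[1,0,-152],"grip":50},{"rotation":[0,0,0],"translation":[1,0,-156],"grip":50},{"rotation":[0,0,0],"translation":[1,0,-159],"grip":50},{"rotation":[0,0,0],"translation":[1,0,-161],"grip":50},{"rotation":[0,0,0],"translation":[1,0,-161],"grip":50},{"rotation":[0,0,0],"translation":[1,0,-161],"grip":50},{"rotation":[0,0,0],"translation":[1,0,-161],"grip":50},{"rotation":[0,0,0],"translation":[1,0,-161],"grip":50},{"rotation":[0,0,0],"translation":[1,0,-161],"grip":50},{"rotation":[0,0,0],"translation":[1,0,-161],"grip":50},{"rotation":[0,0,0],"translation":[1,0,-161],"grip":50},{"rotation":[0,0,0],"translation":[1,0,-161],"grip":50}]'
```

```text
time: 42.7
ee_pos: [0.4839, -0.3099, 0.0908]
tcp_rot: [-179.5, -0.1, -95.4]
wrist_force: [-8.4, 7.6, 24.4]
opening: 0.063
grasp_force: 92.2
```

```bash
python3 -m jog '[{"rotation":[0,0,0],"translation":[0,0,5],"grip":50},{"rotation":[0,0,0],"translation":[0,0,20],"grip":50},{"rotation":[0,0,0],"translation":[0,0,55],"grip":50},{"rotation":[0,0,0],"translation":[0,0,95],"grip":50},{"rotation":[0,0,0],"translation":[-5,20,135],"grip":50},{"rotation":[0,0,0],"translation":[-10,50,163],"grip":50},{"rotation":[0,0,0],"translation":[-15,90,163],"grip":50},{"rotation":[0,0,0],"translation":[-20,130,163],"grip":50},{"rotation":[0,0,0],"translation":[-20,170,163],"grip":50},{"rotation":[0,0,0],"translation":[-20,210,163],"grip":50},{"rotation":[0,0,0],"translation":[-20,250,163],"grip":50},{"rotation":[0,0,0],"translation":[-10,290,163],"grip":50},{"rotation":[0,0,0],"translation":[0,330,163],"grip":50},{"rotation":[0,0,0],"translation":[10,370,163],"grip":50},{"rotation":[0,0,0],"translation":[20,410,163],"grip":50},{"rotation":[0,0,0],"translation":[30,450,163],"grip":50},{"rotation":[0,0,0],"translation":[40,475,163],"grip":50},{"rotation":[0,0,0],"translation":[50,485,163],"grip":50},{"rotation":[0,0,0],"translation":[50,485,163],"grip":50}]'
python3 -m jog '[{"rotation":[-8,0.7,0],"translation":[0,0,-10],"grip":50},{"rotation":[-16,1.5,0],"translation":[10,0,-25],"grip":50},{"rotation":[-24,2.2,0],"translation":[20,0,-45],"grip":50},{"rotation":[-32,3,0],"translation":[35,0,-60],"grip":50},{"rotation":[-39.8,3.7,0],"translation":[50,0,-75],"grip":50},{"rotation":[-39.8,3.7,0],"translation":[61,0,-77],"grip":50},{"rotation":[-39.8,3.7,0],"translation":[61,0,-77],"grip":50},{"rotation":[-39.8,3.7,0],"translation":[61,0,-77],"grip":50}]'
python3 eye.py 47 55;  python3 - <<'E'
from h import *
p,W=wcloud(); cv2.imwrite("pics/k4.png",p[:,:,::-1]); x,y,z=np.moveaxis(W,-1,0)
for P in comps(W,(z>.172)&(z<.212)&(x>.59)&(x<.74)&(y<.3),100): print("hook",len(P),rect(P),P.min(0).round(3),P.max(0).round(3))
E
```

```text
time: 44.6
ee_pos: [0.5339, 0.1765, 0.2494]
tcp_rot: [-179.7, -0.0, -95.3]
wrist_force: [0.0, -1.0, -2.9]
opening: 0.0627
grasp_force: 89.0
time: 45.4
ee_pos: [0.5943, 0.1745, 0.174]
tcp_rot: [-179.5, -39.9, -95.6]
wrist_force: [-0.3, -0.3, -2.1]
opening: 0.0632
grasp_force: 89.1
[0.59426612 0.17454202 0.17396392] [-179.51558355  -39.9136624   -95.56048964] [ 30.3  36.4  35.2 114.4 -31.6 -46.9]
E [590.8 139.4 205. ]
hook 2542 (array([ 6.667e+02, -4.000e-01]), array([81.2, 48.7]), 18.3) [ 0.625 -0.033  0.172] [0.712 0.02  0.206]
hook 3206 (array([681.4, 133.4]), array([ 8.7, 86.6]), 84.7) [0.638 0.125 0.172] [0.725 0.141 0.207]
hook 10734 (array([617.8, 176.3]), array([50.6, 86.5]), 7.4) [0.59  0.13  0.172] [0.642 0.217 0.212]
```

```bash
python3 -m jog '[{"rotation":[0,0,0],"translation":[11,1.3,-2],"grip":50},{"rotation":[0,0,0],"translation":[21,0.4,-2],"grip":50},{"rotation":[0,0,0],"translation":[34,-0.8,-2],"grip":50},{"rotation":[0,0,0],"translation":[46,-1.9,-3],"grip":50},{"rotation":[0,0,0],"translation":[51,-2.4,-5],"grip":50},{"rotation":[0,0,0],"translation":[56,-2.8,-9],"grip":50},{"rotation":[0,0,0],"translation":[61,-3.3,-13],"grip":50},{"rotation":[0,0,0],"translation":[67,-3.9,-19],"grip":50},{"rotation":[0,0,0],"translation":[71,-4.2,-23],"grip":50},{"rotation":[0,0,0],"translation":[71,-4.2,-26],"grip":50},{"rotation":[0,0,0],"translation":[71,-4.2,-26],"grip":50}]'
python3 eye.py 47 55
```

```text
time: 46.55
ee_pos: [0.665, 0.171, 0.146]
tcp_rot: [-179.7, -40.0, -95.4]
wrist_force: [-0.2, 0.3, -3.0]
opening: 0.0633
grasp_force: 89.1
[0.66499795 0.1710191  0.14599945] [-179.66516106  -40.02233631  -95.3996423 ] [ 27.5  47.3  48.9 115.8 -32.9 -50. ]
E [661.7 136.  177.1]
```

```bash
python3 -m jog '[{"rotation":[0,0,0],"translation":[0,0,-4],"grip":50},{"rotation":[0,0,0],"translation":[0,0,-8],"grip":50},{"rotation":[0,0,0],"translation":[0,0,-9],"grip":50},{"rotation":[0,0,0],"translation":[0,0,-9],"grip":50}]'; python3 -m jog '[{"rotation":[0,0,0],"translation":[0,0,-1.5],"grip":50},{"rotation":[0,0,0],"translation":[0,0,-3],"grip":50},{"rotation":[0,0,0],"translation":[0,0,-3],"grip":50}]'
```

```text
time: 46.95
ee_pos: [0.6651, 0.171, 0.1377]
tcp_rot: [-179.6, -40.0, -95.4]
wrist_force: [-1.0, 0.1, -2.9]
opening: 0.0631
grasp_force: 89.1
time: 47.25
ee_pos: [0.6657, 0.1707, 0.1357]
tcp_rot: [-179.5, -40.0, -95.5]
wrist_force: [3.6, -0.9, 2.5]
opening: 0.0632
grasp_force: 89.6
```

```bash
python3 -m jog '[{"rotation":[0,0,0],"translation":[0,0,0.5],"grip":65},{"rotation":[0,0,0],"translation":[0,0,0.5],"grip":70},{"rotation":[0,0,0],"translation":[0,0,0.5],"grip":78},{"rotation":[0,0,0],"translation":[0,0,0.5],"grip":85},{"rotation":[0,0,0],"translation":[0,0,0.5],"grip":85},{"rotation":[0,0,0],"translation":[0,0,0.5],"grip":85},{"rotation":[0,0,0],"translation":[1.2,13,15],"grip":85},{"rotation":[0,0,0],"translation":[3,35,42],"grip":85},{"rotation":[0,0,0],"translation":[4,60,72],"grip":85},{"rotation":[0,0,0],"translation":[2,70,110],"grip":85},{"rotation":[0,0,0],"translation":[-20,70,135],"grip":85},{"rotation":[8,-0.7,0],"translation":[-60,60,135],"grip":85},{"rotation":[16,-1.5,0],"translation":[-100,50,130],"grip":85},{"rotation":[24,-2.2,0],"translation":[-140,30,120],"grip":85},{"rotation":[32,-3,0],"translation":[-170,0,115],"grip":85},{"rotation":[39.8,-3.7,0],"translation":[-185,-40,110],"grip":85},{"rotation":[39.8,-3.7,0],"translation":[-190,-80,110],"grip":85},{"rotation":[39.8,-3.7,0],"translation":[-190,-80,110],"grip":85}]'
python3 - <<'E'
from h import *
s,Rm,t=tool(); print(t,s["tcp_rot"],s["q"].round(1))
p,W=cloud("top"); cv2.imwrite("pics/top5c.png",cv2.resize(p[130:330,220:500,::-1],(784,560)))
x,y,z=np.moveaxis(W,-1,0)
for P in comps(W,(z>.1)&(z<.2)&(abs(y)<.3)&(x>.58)&(x<.74),60): print("mug",len(P),P.min(0).round(3),P.max(0).round(3))
for P in comps(W,(z>.032)&(z<.055)&(y<0)&(y>-.22)&(x>.35)&(x<.58),60): print("bar",len(P),rect(P),np.median(P[:,2]))
E
```

```text
time: 49.05
ee_pos: [0.4747, 0.091, 0.2471]
tcp_rot: [-179.3, 0.3, -95.4]
wrist_force: [1.4, -1.3, 1.9]
opening: 0.085
grasp_force: 0.0
[0.4747064  0.09096722 0.24713031] [-179.29625959    0.33421511  -95.36316938] [ 10.8  -4.5   2.3  96.1   0.1 -73.9]
mug 1155 [0.625 0.087 0.103] [0.701 0.198 0.2  ]
mug 1162 [ 0.6   -0.184  0.1  ] [ 0.696 -0.079  0.2  ]
mug 1059 [ 0.614 -0.065  0.12 ] [0.683 0.031 0.2  ]
bar 189 (array([ 484.9, -130.5]), array([100.1,  12.5]), 5.4) 0.04545134886293889
```

View pics/top5c.png

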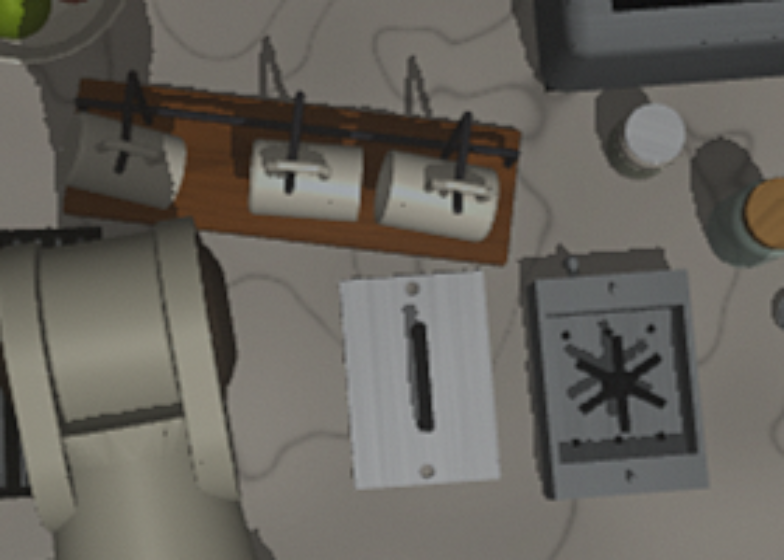

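All three mugs hang at crop (125,160), (305,180) and (440,195). The cover lies at (420,380). Picking it up with a wrist check first.

```bash
python3 -m jog '[{"rotation":[0,0,-79.2],"translation":[10,-221,-20],"grip":60},{"rotation":[0,0,-79.2],"translation":[10,-221,-20],"grip":60},{"rotation":[0,0,-79.2],"translation":[10,-221,-20],"grip":60},{"rotation":[0,0,-79.2],"translation":[10,-221,-20],"grip":60},{"rotation":[0,0,-79.2],"translation":[10,-221,-20],"grip":60},{"rotation":[0,0,-79.2],"translation":[10,-221,-20],"grip":60},{"rotation":[0,0,-79.2],"translation":[10,-221,-20],"grip":60},{"rotation":[0,0,-79.2],"translation":[10,-221,-20],"grip":60},{"rotation":[0,0,-79.2],"translation":[10,-221,-20],"grip":60},{"rotation":[0,0,-79.2],"translation":[10,-221,-20],"grip":60},{"rotation":[0,0,-79.2],"translation":[10,-221,-20],"grip":60},{"rotation":[0,0,-79.2],"translation":[10,-221,-20],"grip":60},{"rotation":[0,0,-79.2],"translation":[10,-221,-20],"grip":60}]'
python3 cov.py c1 0.0
```

```text
time: 50.4
ee_pos: [0.4858, -0.129, 0.2257]
tcp_rot: [-179.6, 0.0, -174.6]
wrist_force: [-0.0, -0.5, -0.2]
opening: 0.0601
grasp_force: 0.0
[ 0.48578087 -0.12892805  0.22545715] [-1.79657748e+02  1.72818904e-02 -1.74580343e+02] [-14.7  -1.8   2.5  94.2  -0.3 -20.1]
deck 54059 (array([ 474.7, -111.7]), array([279.7, 264.2]), 3.3) 0.0007558932929607187
bar 3400 (array([ 486.5, -254.1]), array([183.1,  33.6]), 4.8) 0.049937186778675674
bar 1399 (array([ 485.8, -129.9]), array([98.9, 11.1]), 5.2) 0.04632666368866062
```

```bash
python3 -m jog '[{"rotation":[0.34,0.03,0],"translation":[0,-1,-40],"grip":60},{"rotation":[0.34,0.03,0],"translation":[0,-1,-80],"grip":60},{"rotation":[0.34,0.03,0],"translation":[0,-1,-120],"grip":60},{"rotation":[0.34,0.03,0],"translation":[0,-1,-155],"grip":60},{"rotation":[0.34,0.03,0],"translation":[0,-1,-180],"grip":60},{"rotation":[0.34,0.03,0],"translation":[0,-1,-198],"grip":60},{"rotation":[0.34,0.03,0],"translation":[0,-1,-200],"grip":60},{"rotation":[0.34,0.03,0],"translation":[0,-1,-200],"grip":5},{"rotation":[0.34,0.03,0],"translation":[0,-1,-200],"grip":5},{"rotation":[0.34,0.03,0],"translation":[0,-1,-200],"grip":5},{"rotation":[0.34,0.03,0],"translation":[0,-1,-200],"grip":5},{"rotation":[0.34,0.03,0],"translation":[0,-1,-200],"grip":5},{"rotation":[0.34,0.03,0],"translation":[0,-1,-200],"grip":5}]' 80
```

```text
time: 51.75
ee_pos: [0.4866, -0.1301, 0.0265]
tcp_rot: [-180.0, 0.1, -174.6]
wrist_force: [-0.6, -0.6, 7.1]
opening: 0.0099
grasp_force: 78.8
```

```bash
python3 -m jog '[{"rotation":[0,0,0],"translation":[0,0,10],"grip":5},{"rotation":[0,0,0],"translation":[0,0,35],"grip":5},{"rotation":[0,0,0],"translation":[0,0,70],"grip":5},{"rotation":[0,0,0],"translation":[0,0,100],"grip":5},{"rotation":[0,0,0],"translation":[0,-20,110],"grip":5},{"rotation":[0,0,0],"translation":[0,-55,110],"grip":5},{"rotation":[0,0,0],"translation":[-1,-90,110],"grip":5},{"rotation":[0,0,0],"translation":[-2,-125,110],"grip":5},{"rotation":[0,0,0],"translation":[-2.6,-155,110],"grip":5},{"rotation":[0,0,0],"translation":[-2.6,-175,110],"grip":5},{"rotation":[0,0,0],"translation":[-2.6,-179,110],"grip":5},{"rotation":[0,0,0],"translation":[-2.6,-179,110],"grip":5},{"rotation":[0,0,0],"translation":[-2.6,-179,80],"grip":5},{"rotation":[0,0,0],"translation":[-2.6,-179,80],"grip":5},{"rotation":[0,0,0],"translation":[-2.6,-179,80],"grip":5}]'
python3 - <<'E'
from h import *
s,Rm,t=tool(); print(t,s["tcp_rot"])
p,W=wcloud(); cv2.imwrite("pics/c2.png",p[:,:,::-1]); x,y,z=np.moveaxis(W,-1,0)
m=np.hypot(x-.483,y+.309)<.14
for P in comps(W,m&(z>.078)&(z<.095),1000): print("plate",len(P),rect(P),np.median(P[:,2]))
for P in comps(W,m&(z>.05)&(z<.058),100): print("deck",len(P),rect(P),np.median(P[:,2]))
for P in comps(W,m&(z>.11)&(z<.14),100): print("bar",len(P),rect(P),np.median(P[:,2]))
E
```

```text
time: 53.25
ee_pos: [0.483, -0.3077, 0.1052]
tcp_rot: [179.9, -0.1, -174.6]
wrist_force: [0.8, -0.2, -1.7]
opening: 0.0103
grasp_force: 78.4
[ 0.48295489 -0.30773267  0.10522456] [ 1.79932303e+02 -7.46721216e-02 -1.74563119e+02]
plate 66447 (array([ 452.1, -310.4]), array([136.2, 137.6]), 5.3) 0.08336238422559403
deck 335 (array([ 393.7, -315.5]), array([13.1, 12. ]), 56.9) 0.05451550214665246
bar 8916 (array([ 478.4, -308.3]), array([36.1, 91.4]), 80.0) 0.1251168941397553
```

View pics/c2.png

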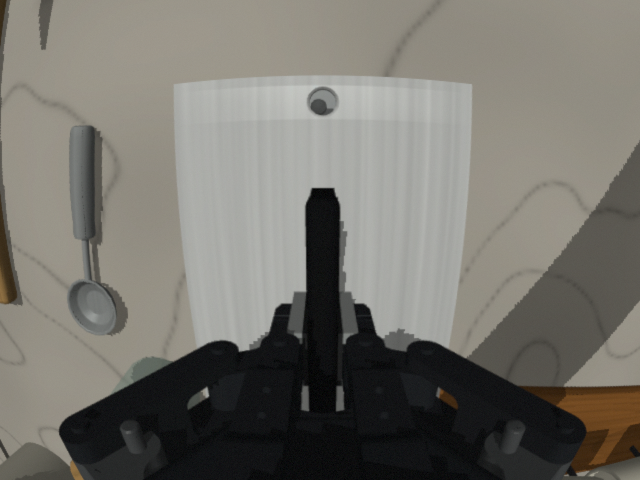

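Through the hole at (322,101) the pin shows at about (319,106), so I'll compute the offset.

Run:
```python
from h import *
s,Rm,t=tool(); i=imaging.camera_info("wrist"); f=240/np.tan(np.radians(i["vertical_fov"]/2))
p=cv2.imread("pics/c2.png"); 
g=cv2.cvtColor(p,cv2.COLOR_BGR2GRAY); print(g[82:122:2,300:346:3])
T=i["tool_from_camera"]
def hit(u,v,z):
    x,y=u-i["cx"],v-i["cy"]; r=np.hypot(x,y); th=r/f
    d=np.array([x/r*np.sin(th),y/r*np.sin(th),np.cos(th)]); d=Rm@T[:3,:3]@d; o=Rm@T[:3,3]+t
    return (o+d*(z-o[2])/d[2])*1000
print(hit(322.5,101,.0837), hit(319,106,.065), hit(319,104.5,.065))
print("expected hole", t*1000)
```

```text
[[175 175 174 171 176 180 177 175 174 171 171 176 174 172 171 173]
 [178 177 176 173 180 183 180 178 175 174 173 179 178 175 172 175]
 [194 193 193 189 195 196 182 159 160 178 189 193 193 190 187 190]
 [194 195 193 189 195 147 111 103 106 114 147 192 194 190 187 188]
 [193 194 192 189 158 106  97 127 125  96 109 158 193 190 187 188]
 [193 193 192 183 112 109 141 141 140 140 110 120 188 189 186 188]
 [193 193 191 126  99 140 140 140 139 140 139 104 150 188 185 187]
 [191 191 188 117 133 140 140 139 138 139 138 134 133 187 185 187]
 [191 190 177 109 139 134 126 134 139 140 139 139 126 186 185 188]
 [191 191 174 115 135  76  78  77 126 139 140 139 126 179 185 186]
 [190 189 171 118  87  76  79  78  75 138 138 138 133 176 183 184]
 [189 189 176 125  73  77  78  75  70 136 138 139 138 180 183 183]
 [188 189 182 128  70  77  76  71  71 134 137 138 147 183 182 185]
 [187 188 186 143  71  72  73  72  70 106 111 127 162 183 185 182]
 [188 188 186 162  98  70  71  70  63  80  81 130 175 184 181 183]
 [187 187 185 181 156  79  66  66  62  81 100 162 185 184 181 184]
 [186 187 184 183 180 151 100  69  85 116 160 182 185 184 180 183]
 [185 186 184 182 187 184 172 163 163 169 178 184 186 182 181 182]
 [183 183 181 179 184 189 183 181 177 178 178 184 182 181 177 179]
 [176 174 173 170 174 178 175 173 172 169 169 174 173 171 169 171]]
[ 396.76984772 -316.06191934   83.7       ] [ 397.63825594 -317.65269634   65.        ] [ 396.8970887  -317.72258676   65.        ]
expected hole [ 483.44008015 -308.15326241  106.05806842]
```

Both methods agree on a shift of about (+1, −1.5) mm. Lowering.

```bash
python3 -m jog '[{"rotation":[0,0,0],"translation":[1,-1.5,0],"grip":5},{"rotation":[0,0,0],"translation":[1,-1.5,-5],"grip":5},{"rotation":[0,0,0],"translation":[1,-1.5,-9],"grip":5},{"rotation":[0,0,0],"translation":[1,-1.5,-12],"grip":5},{"rotation":[0,0,0],"translation":[1,-1.5,-15],"grip":5},{"rotation":[0,0,0],"translation":[1,-1.5,-18],"grip":5},{"rotation":[0,0,0],"translation":[1,-1.5,-18],"grip":5}]'
```

```text
time: 54.0
ee_pos: [0.484, -0.3102, 0.0865]
tcp_rot: [180.0, -0.1, -174.6]
wrist_force: [-0.5, -0.1, -3.1]
opening: 0.0097
grasp_force: 78.6
```

```bash
python3 -m jog '[{"rotation":[0,0,0],"translation":[0,0.5,-2],"grip":5},{"rotation":[0,0,0],"translation":[0,0.5,-4],"grip":5},{"rotation":[0,0,0],"translation":[0,0.5,-4],"grip":5}]'; python3 -m jog '[{"rotation":[0,0,0],"translation":[0,0,-1],"grip":5},{"rotation":[0,0,0],"translation":[0,0,-2],"grip":5},{"rotation":[0,0,0],"translation":[0,0,-2],"grip":5}]'
```

```text
time: 54.3
ee_pos: [0.4841, -0.3098, 0.0828]
tcp_rot: [180.0, -0.0, -174.6]
wrist_force: [-0.2, -0.3, -2.5]
opening: 0.0101
grasp_force: 78.6
time: 54.6
ee_pos: [0.4843, -0.3099, 0.0815]
tcp_rot: [-180.0, 0.0, -174.6]
wrist_force: [-2.1, 1.5, 1.6]
opening: 0.0103
grasp_force: 79.1
```

Seated at 81.5, as expected. Releasing, retreating and verifying.

```bash
python3 -m jog '[{"rotation":[0,0,0],"translation":[0,0,0.5],"grip":40},{"rotation":[0,0,0],"translation":[0,0,0.5],"grip":50},{"rotation":[0,0,0],"translation":[0,0,0.5],"grip":60},{"rotation":[0,0,0],"translation":[0,0,20],"grip":60},{"rotation":[0,0,0],"translation":[0,0,60],"grip":60},{"rotation":[0,0,0],"translation":[0,0,105],"grip":60},{"rotation":[0,0,0],"translation":[0,0,150],"grip":60},{"rotation":[0,0,0],"translation":[0,0,150],"grip":60},{"rotation":[0,0,0],"translation":[0,0,150],"grip":60},{"rotation":[0,0,0],"translation":[0,0,150],"grip":60}]'
python3 cov.py c3 0.055
python3 - <<'E'
from h import *
p,W=wcloud(); x,y,z=np.moveaxis(W,-1,0); m=np.hypot(x-.483,y+.309)<.07
P=W[m&(z>.052)&(z<.066)]; a=np.linalg.lstsq(np.c_[P[:,:2],np.ones(len(P))],P[:,2],rcond=None)[0]; print("plane",a,np.median(P[:,2]))
p,_=imaging.camera("side"); cv2.imwrite("pics/s6.png",p[:,:,::-1])
E
```

```text
time: 55.6
ee_pos: [0.484, -0.3097, 0.2299]
tcp_rot: [179.9, -0.1, -174.6]
wrist_force: [0.3, 0.7, -0.3]
opening: 0.0598
grasp_force: 0.0
[ 0.48384825 -0.30960779  0.22951782] [ 1.79904794e+02 -1.19775783e-01 -1.74620528e+02] [-32.6   8.5  13.8  95.4   0.  -38. ]
deck 32136 (array([ 483. , -309.4]), array([200.1, 141. ]), 5.5) 0.059608677606602045
bar 1930 (array([ 482.8, -309.5]), array([98.3, 12. ]), 5.7) 0.10128376567245259
plane [ 1.53576144e-03 -7.45933560e-05  5.88655229e-02] 0.05963864386655153
```

View pics/s6.png

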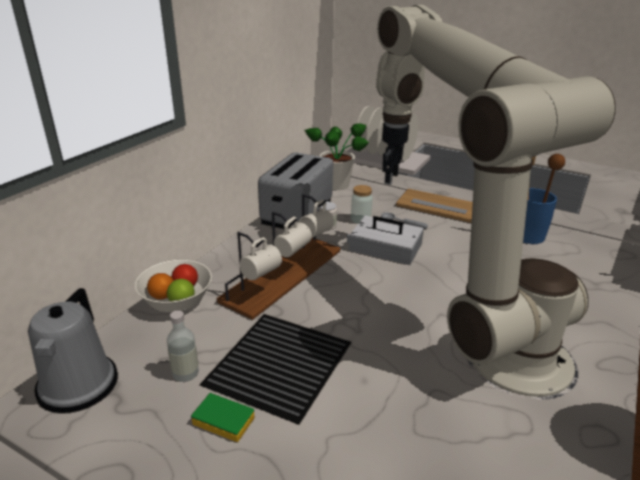

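View pics/c3.png

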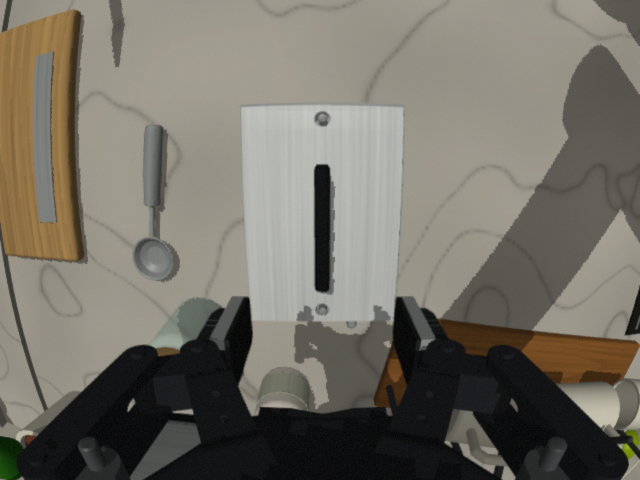

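The three mugs hang at side pixels (262,260), (295,237) and (322,217). The cover is seated with pins showing in both holes at wrist pixels (322,118) and (322,310), and the bystanders have not moved. Handing in.

```bash
python3 -c "
from workcell import bot; print(bot.job_done())"
```

```text
the job is handed in; nothing more can be done
None
```

The job is handed in at about 56 s: all three mugs were pushed down on the star and hung one at a time, and the cover is back flat on the rinser with both pins through its holes; the verdict itself was not returned.

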